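# Fetch the pill organiser from behind the roller and the paperweight

### The job

Clear the wooden massage roller and the glass paperweight off the shelf onto the black rubber mat on the counter before you shift the pill organiser behind them, then lay the organiser in the wooden tray, lids up, lengthways and in the middle. After that put the two back where they were: the roller centred on and in line with its oblong cork mat, the paperweight standing centred on its round cork coaster. Leave the bike light and the small jar where they are.

Things in the scene. Friction and masses are not known exactly. Their poses are not given: they have to be found in the camera images.
- roller: Wooden massage roller, loose, 180 g, 50 x 110 x 78 mm (x, y, z). Two cheeks (50 mm deep, 46 mm high) on flat feet hold a ribbed barrel; above, a square grip bar, 24 mm wide (x), 110 mm long (y), lies 54 to 78 mm above the underside: take it there across x. Does not roll. Origin: centre of underside, z up. Starts on the oblong cork mat along its y, end about 25 mm from the paperweight.
- paperweight: Clear glass paperweight, a sphere of 56 mm diameter with a ground flat foot 29 mm across, 52 mm high, loose, about 220 g; widest (56 mm) 24 mm above its underside. Origin: centre of its flat underside, z up. At the start it stands on the round cork coaster. Symmetric about z.
- organiser: White plastic pill organiser with seven closed clear lids in a row, a flat bar 40 x 150 x 28 mm (x, y, z), loose, about 110 g, lids do not open. Origin: centre of its underside; y along its length, z up. At the start it lies flat on the grey shelf liner close behind (10 to 30 mm) the roller and the paperweight, so that they leave hardly any room for a finger at its front.
- roller_mat: Oblong cork mat, 66 x 124 x 3 mm (x, y, z), fixed, the roller's home, on the grey liner of the steel shelf (liner top 53 mm above the counter). Origin: centre of its underside; its top is 3 mm higher.
- coaster: Round cork coaster, 76 mm diameter, 3 mm thick, fixed, the paperweight's home, on the same liner beside the oblong mat. Origin: centre of its underside; its top is 3 mm higher.
- side_mat: Black rubber mat, 140 x 200 x 3 mm (x, y, z), fixed, flat on the counter to one side in front of the shelf: the side area. Origin: centre of its underside; its top is 3 mm higher; the long side runs along its y.
- tray: Open light-wood tray, 105 x 200 x 18 mm outside (x, y, z), walls and floor 5 mm thick (inside 95 x 190 mm), fixed, on the counter on the other side. Origin: centre of its underside; its inner floor is 5 mm higher; the long side runs along its y.
- bike_light: Silver bike light lying on a small black foot, about 75 x 32 x 34 mm (x, y, z), loose, on the grey liner 20 to 50 mm off the organiser's +y end. Origin: centre of its foot's underside, on which it stands. To be left alone.
- jar: Small white cosmetics jar with a metal lid, 54 mm diameter, 45 mm high, loose, on the counter between black mat and tray. Origin: centre of its underside. To be left alone.

How it is judged:
On the way, in this order (a step that is already met when the one before it is completed fails the run):
1. the roller and the paperweight both stand on the black mat, and the organiser has not been shifted (under 25 mm) (x of roller in the frame of side_mat between -0.06 and 0.06 m and y of roller in the frame of side_mat between -0.09 and 0.09 m and z of each of roller, paperweight in the frame of side_mat below 0.008 m and angle between each of roller, paperweight's own z axis and vertical below 0.15 rad and linear speed of each of roller, paperweight below 0.03 m/s and x of paperweight in the frame of side_mat between -0.06 and 0.06 m and y of paperweight in the frame of side_mat between -0.09 and 0.09 m and distance of organiser from where it was at the start of the episode below 0.025 m), for 0.2 s.
2. the organiser lies in the tray while the roller and the paperweight are still on the black mat (x of organiser in the frame of tray between -0.015 and 0.015 m and y of organiser in the frame of tray between -0.015 and 0.015 m and z of organiser in the frame of tray below 0.011 m and angle between the y axis of organiser and the y axis of tray, either way round below 0.2 rad and angle between organiser's own z axis and vertical below 0.12 rad and linear speed of each of organiser, roller, paperweight below 0.03 m/s and x of roller in the frame of side_mat between -0.06 and 0.06 m and y of roller in the frame of side_mat between -0.09 and 0.09 m and z of each of roller, paperweight in the frame of side_mat below 0.008 m and angle between each of roller, paperweight's own z axis and vertical below 0.15 rad and x of paperweight in the frame of side_mat between -0.06 and 0.06 m and y of paperweight in the frame of side_mat between -0.09 and 0.09 m), for 0.2 s.
At the end, for the whole second after the job is handed in: Organiser lids up in the tray, within 15 mm of its middle along each side, lengthways within 0.2 rad; roller (within 12 mm, 0.2 rad) on its oblong mat and paperweight upright (12 mm) on its round coaster; all released and at rest; bike light and jar within 30 mm of their places (x of organiser in the frame of tray between -0.015 and 0.015 m and y of organiser in the frame of tray between -0.015 and 0.015 m and z of organiser in the frame of tray below 0.011 m and angle between the y axis of organiser and the y axis of tray, either way round below 0.2 rad and angle between each of organiser, roller, paperweight's own z axis and vertical below 0.12 rad and linear speed of each of organiser, roller, paperweight below 0.03 m/s and horizontal distance between roller and roller_mat below 0.012 m and z of roller in the frame of roller_mat below 0.008 m and angle between the y axis of roller and the y axis of roller_mat, either way round below 0.2 rad and horizontal distance between paperweight and coaster below 0.012 m and z of paperweight in the frame of coaster below 0.008 m and distance of each of bike_light, jar from where it was at the start of the episode below 0.03 m and contact force between the fingers and organiser below 0.1 N and contact force between the fingers and roller below 0.1 N and contact force between the fingers and paperweight below 0.1 N); the robot touches nothing.
It fails at once if the bike light or the jar is pushed away more than 30 mm (distance of any of bike_light, jar from where it was at the start of the episode above 0.03 m).
It fails at once if the glass paperweight is tipped over (angle between paperweight's own z axis and vertical above 0.7 rad).
It also fails if it takes over 138 s, if anything falls off the work surface, if the arm or the gripper's body presses on something with over 40 N, if the wrist force passes 120 N, or if a joint passes its speed limit or range.

### The arm

A 7-joint arm with a two-finger parallel gripper is mounted at the origin on the work surface. World frame = base frame: x ahead of the robot, y to its left, z up, the work surface at z = 0. Lengths are in m, angles in rad, forces in N, time in s.
With the tool pointing down it reaches from about 0.425 to 0.95 m from the base axis. Payload 16.7 kg.
Tool frame: the origin (TCP) lies midway between the tips of the shut fingers; the grasp point (between the pads) lies 19 mm behind it (ctrl.pinch_z is the distance from the TCP to the grasp point, in m); z points along the fingers, y is the direction in which the jaws open and shut (so a half turn about z gives the same grasp; the last joint's range is limited). The gripper opens to 94 mm and grips with 3 to 60 N. Pads are 16 mm wide; open, the fingers measure 119 mm over their backs; the gripper's body (75 mm by 177 mm) begins 78 mm behind the grasp point.
Start: joints at [-1.381, 0.426, 0.074, 1.606, -0.034, 1.111, -0.067], TCP at [0.225, 0.636, 0.205] pointing down, gripper open.
Joint ranges: [-2.85, 2.85], [-0.5, 2.14], [-1.23, 1.37], [0.21, 2.46], [-1.02, 4.16], [0.16, 2.05], [-2.73, 2.73]. Speed limits (rad/s): [1.89, 1.89, 2.39, 2.39, 3.01, 3.01, 3.01].

### API

Orientations are given as a unit quaternion [w, x, y, z].
In Python, from rig import readout, cams, hand_in, ctrl gives the robot as it stands.
- The arm moves only by the tool arm_command, never from a script. Its argument "plan" is a list of rows, each an object of numbers: "x", "y", "z": the shift along the world's x, y, z in mm; "roll": the turn about the world's z in degrees; "hand": the closure, from -1 (fully open) to 1 (shut). In form: [{"x": .., "y": .., "z": .., "roll": .., "hand": ..}, ...]. A call has 1 to 5 rows; each row shifts and turns the commanded pose from where the row before left it; what a row does not reach is not made up. A row lasts 1/12 s, in which the tool goes at most 41.7 mm and 7.16 degrees, less where a joint would pass 70% of its speed; a pose out of reach is approached as far as the arm can. A call is refused whole if a number of a shift passes 41.7 or a number of a turn 7.16, either way. A call with a gripper value outside its range is refused whole. The fingers move at their own pace and stop on an object; "grip_force" is the grip in N (left out, the last holds). Time passes only in rows, so rows that do not move let the fingers close. It gives the time, the measured TCP pose, the force and the opening at its end, in the units of the state.
- readout.sense(): the state, without advancing time (a new reading comes with each control period).
- cams.grab_frame(name): name is "side" or "top" or "wrist"; returns a dict with "image" (400x640x3 uint8, red, green, blue), "fx", "fy", "cx", "cy" (pixels), "k1" (the pictures are not rectified: a ray, as slopes to the right and down, at radius r is drawn at 1 + k1 r^2 times it, then the intrinsics apply), "xyz" and "orientation" of the camera in the world. Camera axes: x right, y down, z forward; pixel columns grow to the right and rows downward; lengths in m; the calibration is good to about 2 mm. A picture is of the moment at which its call begins. There is no depth.
- hand_in(): hands the job in, once; it reports no verdict.
The state is a dict: "time_s": time; "joint_pos": joint angles; "joint_vel": joint speeds; "tau": joint torques, N m; "eef_pos": TCP position; "tcp_rot": TCP orientation; "ft_force": force on the tool from outside, world axes, zero at the start; "wrist_torque": the same for the moment, N m; "gripper_width": finger opening in m.
Only numpy, scipy, OpenCV 4.12 (cv2) and the standard library are available. Lean on these libraries where they do the work, as an engineer would, in place of code of your own. Each camera call takes 0.05 s, during which the arm holds its last target.

## Working session

There is one attempt and no reset: what is moved stays moved. The work goes in short steps, Python scripts to look and compute and a tool call to move; the robot and the scene stay as the last step left them, time stands still between calls to the robot, and variables do not carry over. Pictures are saved under pics/ and viewed, and the job is handed in when it is done.

Besides the shell and the picture viewer there is one more tool, called after "Call:" as name(argument=value, ...) on one line, values as JSON. arm_command: Moves the arm, as the interface text tells. Its arguments: {"type":"object","properties":{"plan":{"type":"array"},"grip_force":{"type":"number"}},"required":["plan"]}

```bash
mkdir -p pics
cat > h.py <<'E'
import numpy as np, cv2
from scipy.spatial.transform import Rotation as R
from rig import readout, cams, ctrl
def grab(n,f=None):
    d=cams.grab_frame(n)
    if f: cv2.imwrite('pics/'+f,cv2.cvtColor(d['image'],cv2.COLOR_RGB2BGR))
    return d
def ray(d,u,v):
    a=np.array([(u-d['cx'])/d['fx'],(v-d['cy'])/d['fy']]); s=a.copy()
    for _ in range(20): s=a/(1+d['k1']*(s@s))
    q=d['orientation']; r=R.from_quat([q[1],q[2],q[3],q[0]])
    return np.array(d['xyz']),r.apply([s[0],s[1],1])
def onz(d,u,v,z):
    o,r=ray(d,u,v); return o+r*(z-o[2])/r[2]
def proj(d,p):
    q=d['orientation']; r=R.from_quat([q[1],q[2],q[3],q[0]])
    c=r.inv().apply(np.array(p)-d['xyz']); s=c[:2]/c[2]; s=s*(1+d['k1']*(s@s))
    return s[0]*d['fx']+d['cx'],s[1]*d['fy']+d['cy']
E
python3 - <<'E'
from h import *
for n in ['top','side','wrist']:
    d=grab(n,n+'0.png'); print(n,[d[k] for k in ['fx','fy','cx','cy','k1','xyz','orientation']])
print(readout.sense(),ctrl.pinch_z)
E
```

```text
top [421.00989388509436, 421.00989388509436, 324.23076995895747, 200.78615205047302, -0.05949049586311615, array([ 0.42284653, -0.01470517,  1.08009563]), array([ 0.04016748, -0.70013175,  0.7116672 , -0.04161607])]
side [421.58279579406815, 421.58279579406815, 321.2598284901487, 200.24944966725047, -0.004731450589993186, array([ 0.208334  , -0.52578713,  0.84223447]), array([-0.3091516 ,  0.90530772, -0.27391088,  0.09907596])]
wrist [303.23221272630525, 303.23221272630525, 318.25735459299295, 200.87277760215278, -0.03578837626132693, array([0.15550923, 0.66133159, 0.38428596]), array([0.10547562, 0.80990341, 0.57228815, 0.07360455])]
{'time_s': 0.15, 'joint_pos': array([-1.38052176,  0.42657432,  0.07387241,  1.60643258, -0.03409597,
        1.11077684, -0.06708314]), 'joint_vel': array([-2.54936055e-04, -3.39289837e-04,  3.74067390e-04, -1.33970974e-03,
        1.60066364e-03, -3.08023588e-05,  7.50742730e-04]), 'tau': array([ 3.60017671e-03, -9.36294150e+01,  3.66975546e+00, -4.54420424e+01,
       -4.86330490e-02,  1.80806383e-02,  8.63684386e-05]), 'eef_pos': array([0.22488593, 0.63609901, 0.20495841]), 'tcp_rot': array([-4.49186136e-05,  1.69084678e-01,  9.85601418e-01, -4.63612751e-04]), 'ft_force': array([ 0.65004482, -0.39288811,  0.29376976]), 'wrist_torque': array([ 0.00141218,  0.01866586, -0.01756231]), 'gripper_width': 0.09410905220487129} 0.0188
```

View pics/top0.png

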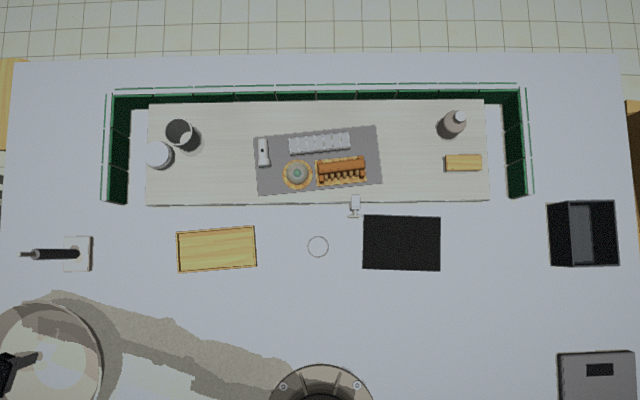

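View pics/side0.png

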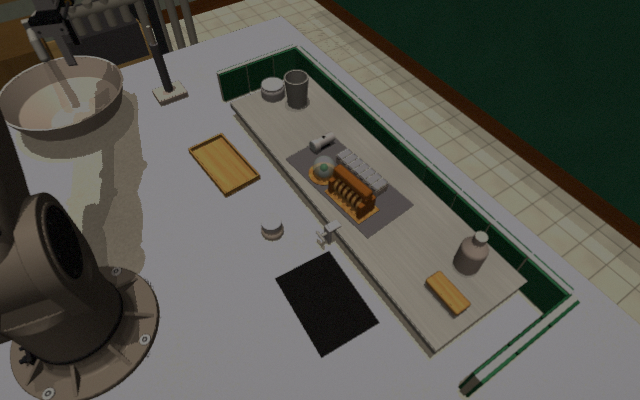

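View pics/wrist0.png

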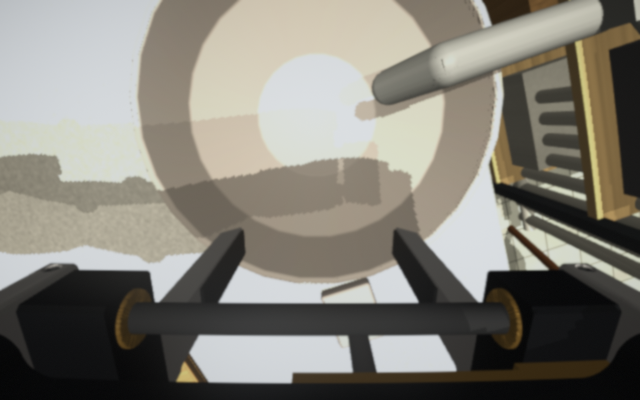

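Run:
```python
import cv2
a=cv2.imread('pics/top0.png')[115:285,160:450]; cv2.imwrite('pics/topz.png',cv2.resize(a[:95,80:240],None,fx=5,fy=5,interpolation=cv2.INTER_CUBIC))
b=cv2.imread('pics/side0.png')[115:275,250:430]; cv2.imwrite('pics/sidez.png',cv2.resize(b,None,fx=4,fy=3.7,interpolation=cv2.INTER_CUBIC))
```

```text
(no output)
```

View pics/topz.png

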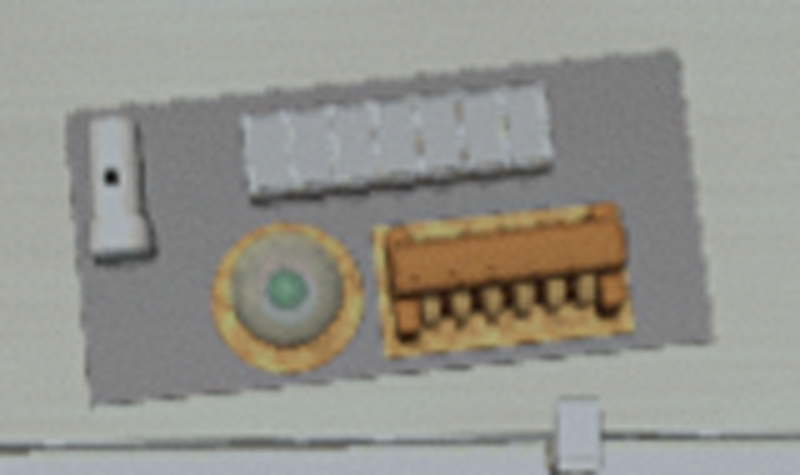

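View pics/sidez.png

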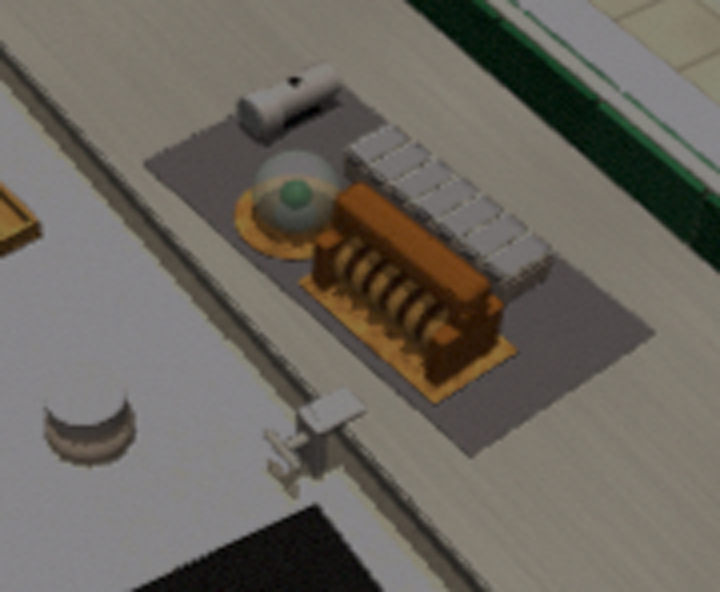

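Run:
```python
from h import *
d=grab('top')
im=d['image']; hsv=cv2.cvtColor(im,cv2.COLOR_RGB2HSV)
def z(u,v,h): return onz(d,240+(u+.5)/5-.5,115+(v+.5)/5-.5,h)
np.set_printoptions(precision=4,suppress=True)
pts={'mat FL':(387,355,.056),'FR':(633,330,.056),'BL':(375,228,.056),
'bar BL':(390,228,.134),'bar BR':(622,205,.134),'bar FR':(627,258,.134),'bar FL':(393,290,.134),
'org BL':(241,117,.081),'BR':(546,85,.081),'FR ':(552,165,.081),'FL':(250,192,.081),'orgbaseFL':(252,200,.053),'orgbaseFR':(552,172,.053),
'coaster L':(212,292,.056),'R':(362,292,.056),'T':(287,222,.056),'B':(287,374,.056),'ball c':(287,290,.08),
'light back':(112,115,.08),'lf':(125,250,.08)
,'linerBL':(67,113,.053),'linerBR':(678,50,.053),'linerFR':(712,340,.053),'linerFL':(92,405,.053),'shelfedge':(300,443,.05),'clipT':(578,398,.08),'clipB':(578,470,.08)}
for k,(u,v,h) in pts.items(): print(k,z(u,v,h))
for nm,m,h in [('black',(im.max(2)<45),.003),('tray',(hsv[...,0]>12)&(hsv[...,0]<30)&(hsv[...,1]>60),.018)]:
    c,_=cv2.findContours(m.astype(np.uint8),cv2.RETR_EXTERNAL,cv2.CHAIN_APPROX_NONE)
    for q in c:
        if cv2.contourArea(q)<400: continue
        r=cv2.minAreaRect(q); b=cv2.boxPoints(r)
        if not (150<r[0][0]<460 and r[0][1]>120 and r[0][1]<300):continue
        w=np.array([onz(d,*p,h)[:2] for p in b]); print(nm,r[0],onz(d,*r[0],h),np.linalg.norm(w[1]-w[0]),np.linalg.norm(w[2]-w[1]),w.tolist())
print('jar',onz(d,318,246,.045))
```

```text
mat FL [ 0.5798 -0.0006  0.056 ]
FR [ 0.5903 -0.122   0.056 ]
BL [0.6435 0.0044 0.056 ]
bar BL [ 0.6266 -0.0039  0.134 ]
bar BR [ 0.6357 -0.1105  0.134 ]
bar FR [ 0.6109 -0.1121  0.134 ]
bar FL [ 0.5977 -0.0049  0.134 ]
org BL [0.6943 0.0685 0.081 ]
BR [ 0.7079 -0.0804  0.081 ]
FR  [ 0.6679 -0.0824  0.081 ]
FL [0.6569 0.0643 0.081 ]
orgbaseFL [0.6594 0.0655 0.053 ]
orgbaseFR [ 0.6712 -0.0842  0.053 ]
coaster L [0.6126 0.0854 0.056 ]
R [0.6114 0.0113 0.056 ]
T [0.6473 0.048  0.056 ]
B [0.5711 0.0487 0.056 ]
ball c [0.6086 0.0468 0.08  ]
light back [0.6968 0.1316 0.08  ]
lf [0.6295 0.1251 0.08  ]
linerBL [0.7056 0.1581 0.053 ]
linerBR [ 0.7331 -0.1492  0.053 ]
linerFR [ 0.5851 -0.1613  0.053 ]
linerFL [0.5577 0.1451 0.053 ]
shelfedge [0.5376 0.0429 0.05  ]
clipT [ 0.5538 -0.0922  0.08  ]
clipB [ 0.5191 -0.0913  0.08  ]
black (401.51739501953125, 242.4247589111328) [ 0.4378 -0.2135  0.003 ] 0.1353408396573365 0.1977709856948389 [[0.3753635073114385, -0.11191892518757655], [0.5104886470889353, -0.11955695368090134], [0.5011221662228709, -0.3171060154830112], [0.3656298486225139, -0.30685
[... 453 characters left out ...]
335641644023], [0.3843225438433324, 0.1539626348374578], [0.3702281371802042, 0.3536325759410541]]
tray (297.0000305175781, 174.00001525878906) [0.6164 0.0507 0.018 ] 0.07654948760171365 0.07715881763916638 [[0.617347714175439, 0.10446738680284268], [0.6713450151297404, 0.05020768221706827], [0.6155510118377092, -0.0030887748520741654], [0.5622325683891956, 0.051129457846796095]]
tray (339.993896484375, 170.4451141357422) [ 0.6239 -0.0596  0.018 ] 0.12941669221675012 0.06904421482483866 [[0.6521225692544921, 0.0077890658195402425], [0.6646649697580206, -0.12101842004185727], [0.5958450862918154, -0.12657964656812037], [0.5835600802159927, 0.0012353886625650762]]
jar [ 0.4321 -0.0008  0.045 ]
```

Run:
```python
from h import *
im=cv2.imread('pics/side0.png'); d=grab('side')
def box(c,yaw,sx,sy,z,col):
    y=np.radians(yaw);X=np.array([np.cos(y),np.sin(y)]);Y=np.array([-np.sin(y),np.cos(y)])
    P=[np.array(c)+a*sx/2*X+b*sy/2*Y for a,b in((1,1),(1,-1),(-1,-1),(-1,1))]
    for p in P:
        u,v=proj(d,[*p,z]); cv2.circle(big,(int((u-180+.5)*3),int((v-115+.5)*3)),3,col,-1)
big=cv2.resize(im[115:315,180:440],None,fx=3,fy=3,interpolation=cv2.INTER_CUBIC)
box((.618,-.058),5,.066,.124,.056,(0,0,255)); box((.618,-.058),5,.024,.110,.134,(255,0,255))
box((.683,-.0075),5,.04,.15,.081,(255,0,0)); box((.6105,.048),0,.001,.001,.082,(0,255,0))
box((.4286,.257),4.2,.105,.2,.018,(0,0,255)); 
cv2.imwrite('pics/chk.png',big); print(big.shape)
```

```text
(600, 780, 3)
```

View pics/chk.png

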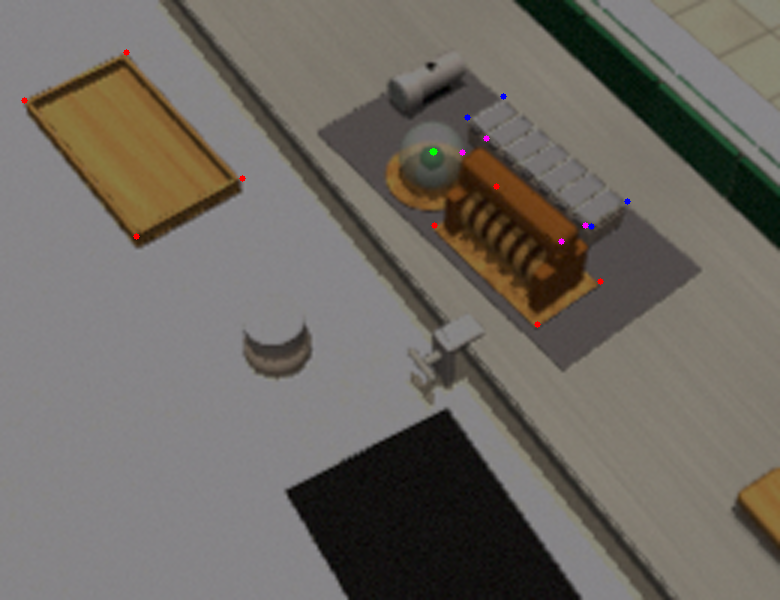

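Call:
arm_command(plan=[{"x": 20,"y": -36,"z": 20,"roll": -7,"hand": -1},{"x": 20,"y": -36,"z": 20,"roll": -7,"hand": -1},{"x": 20,"y": -36,"z": 20,"roll": -7,"hand": -1},{"x": 20,"y": -36,"z": 0,"roll": -7,"hand": -1},{"x": 20,"y": -36,"z": 0,"roll": -7,"hand": -1}], grip_force=20)

```text
time_s: 0.67
eef_pos: [0.3203, 0.4649, 0.2611]
tcp_rot: [-0.0, 0.46, 0.888, 0.001]
ft_force: [0.2, 0.3, -0.1]
gripper_width: 0.0941
```

Call:
arm_command(plan=[{"x": 19.5,"y": -34.4,"z": 0,"roll": -7,"hand": -1},{"x": 19.5,"y": -34.4,"z": 0,"roll": -7,"hand": -1},{"x": 19.5,"y": -34.4,"z": 0,"roll": -7,"hand": -1},{"x": 19.5,"y": -34.4,"z": 0,"roll": -7,"hand": -1},{"x": 19.5,"y": -34.4,"z": 0,"roll": -2.5,"hand": -1}])

```text
time_s: 1.08
eef_pos: [0.4176, 0.2922, 0.2602]
tcp_rot: [-0.0, 0.678, 0.735, 0.0]
ft_force: [0.9, -0.4, -0.5]
gripper_width: 0.0941
```

Call:
arm_command(plan=[{"x": 19.5,"y": -34.4,"z": 0,"roll": 0,"hand": -1},{"x": 19.5,"y": -34.4,"z": 0,"roll": 0,"hand": -1},{"x": 19.5,"y": -34.4,"z": 0,"roll": 0,"hand": -1},{"x": 19.5,"y": -34.4,"z": 0,"roll": 0,"hand": -1},{"x": 19.5,"y": -34.4,"z": 0,"roll": 0,"hand": -1}])

```text
time_s: 1.5
eef_pos: [0.5151, 0.1202, 0.2604]
tcp_rot: [-0.0, 0.675, 0.738, 0.0]
ft_force: [0.9, 1.5, 0.0]
gripper_width: 0.0941
```

Call:
arm_command(plan=[{"x": 19.5,"y": -34.4,"z": 0,"roll": 0,"hand": -1},{"x": 19.5,"y": -34.4,"z": 0,"roll": 0,"hand": -1},{"x": 19.5,"y": -34.4,"z": 0,"roll": 0,"hand": -1},{"x": 19.5,"y": -34.4,"z": 0,"roll": 0,"hand": -1},{"x": 19.5,"y": -34.4,"z": 0,"roll": 0,"hand": -1}])

```text
time_s: 1.92
eef_pos: [0.6127, -0.0516, 0.2602]
tcp_rot: [-0.0, 0.675, 0.738, 0.0]
ft_force: [1.3, 1.1, 1.1]
gripper_width: 0.0941
```

Call:
arm_command(plan=[{"hand": -1},{"hand": -1},{"hand": -1}])

```text
invalid input at $.plan[0]: expected keys x, y, z, roll, hand
```

Run:
```python
from h import *
s=readout.sense(); print(s['eef_pos'],s['tcp_rot'],s['joint_pos'])
d=grab('wrist','w1.png'); print(d['xyz'],d['orientation'])
```

```text
[ 0.61274756 -0.05163427  0.26015128] [-1.19592779e-05  6.75218040e-01  7.37618173e-01  1.70049324e-04] [-0.54487177  0.33195231  0.67552283  1.71204361 -0.22295013  1.17556348
  0.27874609]
[0.60640278 0.02239582 0.43958222] [0.12837441 0.99076253 0.0433099  0.00582027]
```

View pics/w1.png

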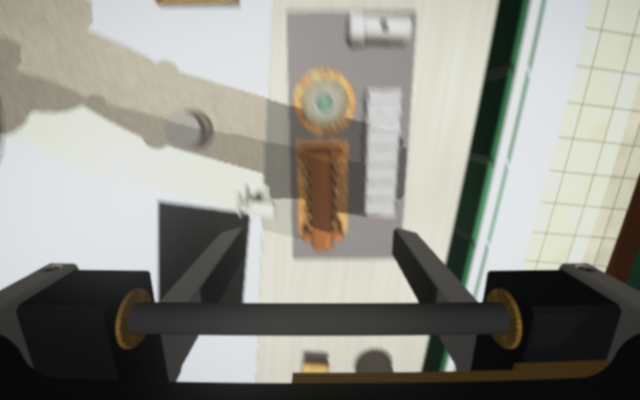

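Call:
arm_command(plan=[{"x": 0,"y": 0,"z": 0,"roll": 0,"hand": -1},{"x": 0,"y": 0,"z": 0,"roll": 0,"hand": -1}])

```text
time_s: 2.13
eef_pos: [0.612, -0.0506, 0.2597]
tcp_rot: [-0.0, 0.676, 0.737, -0.0]
ft_force: [0.3, 0.7, -0.5]
gripper_width: 0.0939
```

Run:
```python
from h import *
s=readout.sense(); print(s['eef_pos'])
d=grab('wrist','w2.png'); print(d['xyz'],d['orientation'])
im=cv2.imread('pics/w2.png'); cv2.imwrite('pics/w2z.png',cv2.resize(im[0:266,260:500],None,fx=2.25,fy=2.25,interpolation=cv2.INTER_CUBIC)[:600])
cv2.imwrite('pics/w2z.png',cv2.resize(im[60:266,280:425],None,fx=2.9,fy=2.9,interpolation=cv2.INTER_CUBIC))
```

```text
[ 0.61199408 -0.05063499  0.25968421]
[0.60597624 0.02347893 0.43909416] [0.12864841 0.99077505 0.04227852 0.00518824]
```

View pics/w2z.png

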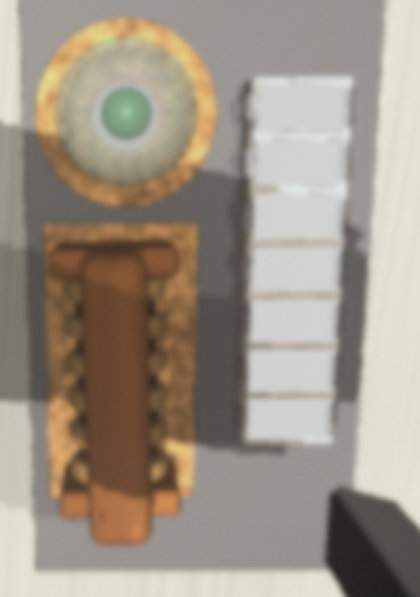

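Run:
```python
from h import *
d=grab('wrist')
np.set_printoptions(precision=4,suppress=True)
def z(u,v,h): return onz(d,280+(u+.5)/2.9-.5,60+(v+.5)/2.9-.5,h)
for k,(u,v,h) in {'matTL':(45,224,.056),'TR':(198,224,.056),'BL':(50,497,.056),'BR':(193,497,.056),
'barTL':(84,250,.134),'barTR':(148,250,.134),'barBL':(90,542,.134),'barBR':(153,542,.134),
'cT':(127,17,.056),'cB':(127,207,.056),'cL':(37,112,.056),'cR':(217,112,.056),'ball':(127,112,.09),
'oTL':(250,77,.081),'oTR':(352,77,.081),'oBL':(245,442,.081),'oBR':(332,442,.081)}.items(): print(k,z(u,v,h))
```

```text
matTL [0.5786 0.0032 0.056 ]
TR [0.6438 0.0089 0.056 ]
BL [ 0.5894 -0.1203  0.056 ]
BR [ 0.6553 -0.1145  0.056 ]
barTL [ 0.5981 -0.      0.134 ]
barTR [0.6199 0.0019 0.134 ]
barBL [ 0.6088 -0.1073  0.134 ]
barBR [ 0.6323 -0.1053  0.134 ]
cT [0.6061 0.0886 0.056 ]
cB [0.6129 0.0133 0.056 ]
cL [0.5722 0.0486 0.056 ]
cR [0.6467 0.0551 0.056 ]
ball [0.6091 0.0494 0.09  ]
oTL [0.6552 0.0671 0.081 ]
oTR [0.6945 0.0708 0.081 ]
oBL [ 0.6714 -0.0788  0.081 ]
oBR [ 0.7085 -0.0756  0.081 ]
```

Call:
arm_command(plan=[{"x": 2,"y": -3,"z": -35,"roll": 0,"hand": -0.5},{"x": 2,"y": -2,"z": -35,"roll": 0,"hand": -0.3},{"x": 0,"y": 0,"z": -35,"roll": 0,"hand": -0.3},{"x": 0,"y": 0,"z": -30,"roll": 0,"hand": -0.3},{"x": 0,"y": 0,"z": -14,"roll": 0,"hand": -0.3}])

```text
time_s: 2.65
eef_pos: [0.6141, -0.0529, 0.1078]
tcp_rot: [-0.002, 0.675, 0.738, -0.001]
ft_force: [-0.7, -0.8, -1.1]
gripper_width: 0.0641
```

Call:
arm_command(plan=[{"x": 0,"y": 0,"z": 0,"roll": 0,"hand": -0.3},{"x": 0,"y": 0,"z": 0,"roll": 0,"hand": -0.3}])

```text
time_s: 2.82
eef_pos: [0.6163, -0.0542, 0.1118]
tcp_rot: [-0.0, 0.675, 0.738, 0.0]
ft_force: [0.2, -1.1, 0.5]
gripper_width: 0.0609
```

Call:
arm_command(plan=[{"x": 0,"y": 0,"z": -5,"roll": 0,"hand": -0.3},{"x": 0,"y": 0,"z": 0,"roll": 0,"hand": 1},{"x": 0,"y": 0,"z": 0,"roll": 0,"hand": 1},{"x": 0,"y": 0,"z": 0,"roll": 0,"hand": 1},{"x": 0,"y": 0,"z": 0,"roll": 0,"hand": 1}])

```text
time_s: 3.23
eef_pos: [0.6164, -0.0549, 0.1067]
tcp_rot: [0.0, 0.675, 0.737, 0.0]
ft_force: [-0.2, -0.1, -0.5]
gripper_width: 0.0376
```

Call:
arm_command(plan=[{"x": 0,"y": 0,"z": 0,"roll": 0,"hand": 1},{"x": 0,"y": 0,"z": 0,"roll": 0,"hand": 1},{"x": 0,"y": 0,"z": 0,"roll": 0,"hand": 1}])

```text
time_s: 3.48
eef_pos: [0.616, -0.0549, 0.1061]
tcp_rot: [-0.0, 0.675, 0.737, -0.0]
ft_force: [0.1, -0.1, -1.1]
gripper_width: 0.0241
```

Call:
arm_command(plan=[{"x": 0,"y": 0,"z": 15,"roll": 0,"hand": 1},{"x": 0,"y": 0,"z": 30,"roll": 0,"hand": 1},{"x": 0,"y": 0,"z": 35,"roll": 0,"hand": 1},{"x": -5,"y": -5,"z": 30,"roll": 0,"hand": 1},{"x": -15,"y": -15,"z": 15,"roll": 0,"hand": 1}])

```text
time_s: 3.9
eef_pos: [0.5983, -0.0733, 0.2342]
tcp_rot: [0.001, 0.674, 0.738, 0.001]
ft_force: [-0.5, 0.1, -1.4]
gripper_width: 0.0238
```

Call:
arm_command(plan=[{"x": -22,"y": -25,"z": 0,"roll": -3,"hand": 1},{"x": -23,"y": -25,"z": 0,"roll": -3,"hand": 1},{"x": -23,"y": -26,"z": 0,"roll": -2,"hand": 1},{"x": -23,"y": -26,"z": 0,"roll": 0,"hand": 1},{"x": -23,"y": -26,"z": 0,"roll": 0,"hand": 1}])

```text
time_s: 4.32
eef_pos: [0.4807, -0.2038, 0.231]
tcp_rot: [-0.0, 0.725, 0.688, 0.0]
ft_force: [0.4, -0.2, -2.1]
gripper_width: 0.024
```

Call:
arm_command(plan=[{"x": -23,"y": -26,"z": 0,"roll": 0,"hand": 1},{"x": -15,"y": -17,"z": -10,"roll": 0,"hand": 1},{"x": -7,"y": -7,"z": -25,"roll": 0,"hand": 1},{"x": 0,"y": 0,"z": -30,"roll": 0,"hand": 1},{"x": 0,"y": 0,"z": 0,"roll": 0,"hand": 1}])

```text
time_s: 4.73
eef_pos: [0.4344, -0.2522, 0.1624]
tcp_rot: [-0.002, 0.726, 0.688, -0.001]
ft_force: [-1.9, 1.2, -3.1]
gripper_width: 0.0239
```

Run:
```python
from h import *
print(readout.sense()['eef_pos'],readout.sense()['gripper_width'])
grab('side','s2.png')
```

```text
[ 0.43442409 -0.25221205  0.16244008] 0.02392534438291568
```

View pics/s2.png

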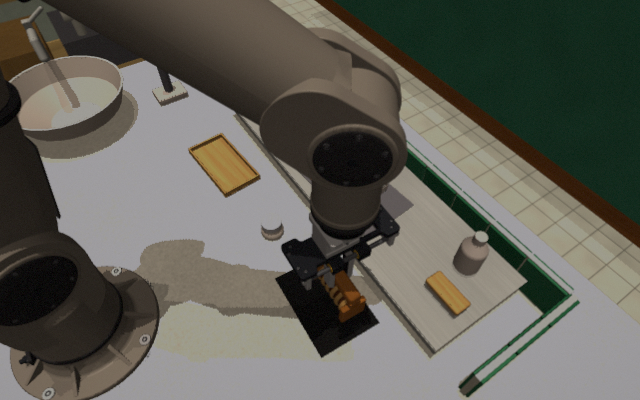

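Call:
arm_command(plan=[{"x": 0,"y": 0,"z": -35,"roll": 0,"hand": 1},{"x": 0,"y": 0,"z": -35,"roll": 0,"hand": 1},{"x": 0,"y": 0,"z": -22,"roll": 0,"hand": 1},{"x": 0,"y": 0,"z": -10,"roll": 0,"hand": 1},{"x": 0,"y": 0,"z": 0,"roll": 0,"hand": 1}])

```text
time_s: 5.2
eef_pos: [0.4371, -0.2525, 0.0636]
tcp_rot: [-0.001, 0.725, 0.689, -0.001]
ft_force: [-0.6, -0.8, -1.3]
gripper_width: 0.0239
```

Call:
arm_command(plan=[{"x": 0,"y": 0,"z": 0,"roll": 0,"hand": 1},{"x": 0,"y": 0,"z": 0,"roll": 0,"hand": 1}])

```text
time_s: 5.37
eef_pos: [0.4383, -0.2534, 0.0658]
tcp_rot: [0.001, 0.725, 0.689, 0.001]
ft_force: [0.4, -0.7, -1.6]
gripper_width: 0.024
```

Down 12 more, slowly.

Call:
arm_command(plan=[{"x": 0,"y": 0,"z": -6,"roll": 0,"hand": 1},{"x": 0,"y": 0,"z": -4,"roll": 0,"hand": 1},{"x": 0,"y": 0,"z": -2,"roll": 0,"hand": 1},{"x": 0,"y": 0,"z": 0,"roll": 0,"hand": 1},{"x": 0,"y": 0,"z": 0,"roll": 0,"hand": 1}])

```text
time_s: 5.78
eef_pos: [0.4373, -0.2529, 0.0522]
tcp_rot: [0.0, 0.725, 0.689, 0.0]
ft_force: [-0.6, 1.1, 1.1]
gripper_width: 0.0239
```

Call:
arm_command(plan=[{"x": 0,"y": 0,"z": 0,"roll": 0,"hand": -0.3},{"x": 0,"y": 0,"z": 0,"roll": 0,"hand": -0.3},{"x": 0,"y": 0,"z": 0,"roll": 0,"hand": -0.3},{"x": 0,"y": 0,"z": 0,"roll": 0,"hand": -0.3},{"x": 0,"y": 0,"z": 0,"roll": 0,"hand": -0.6}])

```text
time_s: 6.2
eef_pos: [0.4371, -0.253, 0.0521]
tcp_rot: [-0.0, 0.725, 0.689, -0.0]
ft_force: [-0.2, -0.4, 0.7]
gripper_width: 0.0533
```

Call:
arm_command(plan=[{"x": 0,"y": 0,"z": 30,"roll": 0,"hand": -0.6},{"x": 0,"y": 0,"z": 40,"roll": 0,"hand": -0.6},{"x": 0,"y": 0,"z": 40,"roll": 0,"hand": -0.6},{"x": 5,"y": 10,"z": 35,"roll": 7,"hand": -0.6},{"x": 15,"y": 25,"z": 15,"roll": 7,"hand": -0.6}])

```text
time_s: 6.62
eef_pos: [0.4567, -0.2213, 0.2164]
tcp_rot: [0.002, 0.636, 0.772, 0.001]
ft_force: [1.8, 0.2, -0.6]
gripper_width: 0.0753
```

Call:
arm_command(plan=[{"x": 12.8,"y": 22.6,"z": 0,"roll": 7,"hand": -0.6},{"x": 12.8,"y": 22.6,"z": 0,"roll": 7,"hand": -0.6},{"x": 12.8,"y": 22.6,"z": 0,"roll": 7,"hand": -0.6},{"x": 12.8,"y": 22.6,"z": 0,"roll": 7,"hand": -0.6},{"x": 12.8,"y": 22.6,"z": 0,"roll": 7,"hand": -0.6}])

```text
time_s: 7.03
eef_pos: [0.5215, -0.1036, 0.2122]
tcp_rot: [0.0, 0.372, 0.928, 0.0]
ft_force: [0.6, -0.3, 0.2]
gripper_width: 0.0752
```

Call:
arm_command(plan=[{"x": 12.8,"y": 22.6,"z": 0,"roll": 7,"hand": -0.6},{"x": 12.8,"y": 22.6,"z": 0,"roll": 7,"hand": -0.6},{"x": 12.8,"y": 22.6,"z": 0,"roll": 7,"hand": -0.6},{"x": 12.8,"y": 22.6,"z": 0,"roll": 7,"hand": -0.6},{"x": 12.8,"y": 22.6,"z": 0,"roll": 7,"hand": -0.6}])

```text
time_s: 7.45
eef_pos: [0.5855, 0.0092, 0.212]
tcp_rot: [-0.0, 0.075, 0.997, 0.0]
ft_force: [-0.3, -0.0, 0.7]
gripper_width: 0.075
```

Call:
arm_command(plan=[{"x": 12.8,"y": 22.6,"z": 0,"roll": 7,"hand": -0.6},{"x": 12.8,"y": 22.6,"z": 0,"roll": 7,"hand": -0.6},{"x": 0,"y": 0,"z": 0,"roll": 0,"hand": -0.6},{"x": 0,"y": 0,"z": 0,"roll": 0,"hand": -0.6},{"x": 0,"y": 0,"z": 0,"roll": 0,"hand": -0.6}])

```text
time_s: 7.87
eef_pos: [0.6103, 0.0524, 0.2118]
tcp_rot: [-0.0, -0.043, 0.999, -0.0]
ft_force: [0.5, 0.0, 0.5]
gripper_width: 0.0749
```

Run:
```python
from h import *
s=readout.sense();print(s['eef_pos'],s['joint_pos'])
grab('wrist','w3.png');grab('top','t3.png')
```

```text
[0.61031749 0.05236952 0.21183957] [-0.49764932  0.33341878  0.38880066  1.76148783 -0.14088811  1.07479076
  1.59535478]
```

View pics/w3.png

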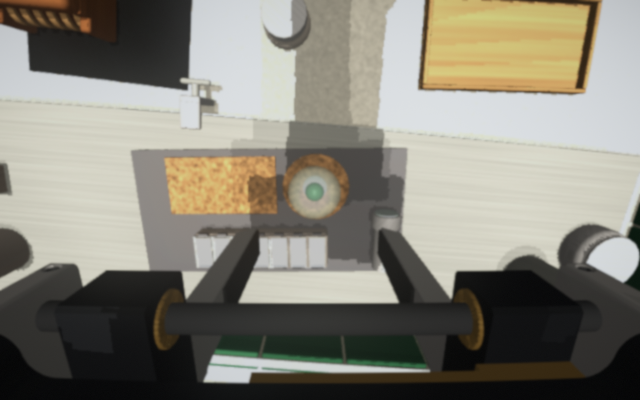

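View pics/t3.png

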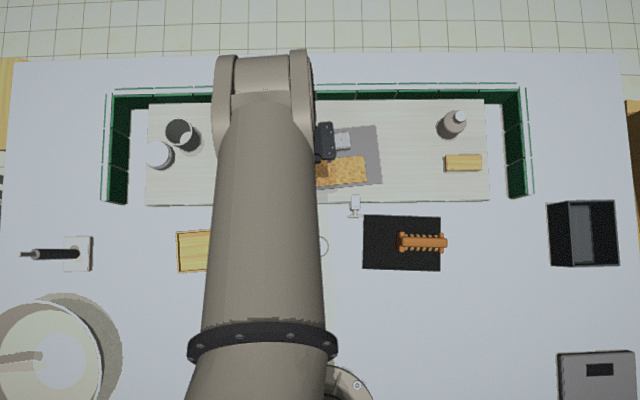

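Run:
```python
from h import *
np.set_printoptions(precision=4,suppress=True)
d=grab('wrist'); im=d['image']; hsv=cv2.cvtColor(im,cv2.COLOR_RGB2HSV)
m=((hsv[...,0]>8)&(hsv[...,0]<30)&(hsv[...,1]>110)).astype(np.uint8)
c,_=cv2.findContours(m,cv2.RETR_EXTERNAL,cv2.CHAIN_APPROX_NONE)
for q in c:
    a=cv2.contourArea(q)
    if a<500: continue
    w=np.array([onz(d,*p[0],.056)[:2] for p in q]).astype(np.float32)
    r=cv2.minAreaRect(w); cc=cv2.minEnclosingCircle(w)
    print(a,q.mean((0,1)),r,cc)
print('ball top',onz(d,315,190,.085), 'light near', onz(d,375,225,.07),onz(d,373,250,.07))
```

```text
3719.5 [416.6145 375.6204] ((0.8571431040763855, 0.21604572236537933), (0.03249562531709671, 0.4710487723350525), 4.798674583435059) ((0.8712177276611328, 0.2172272801399231), 0.23562443256378174)
805.0 [165.0128 319.359 ] ((0.8020476698875427, -0.12979520857334137), (0.03461435064673424, 0.09683575481176376), 82.23050689697266) ((0.8024650812149048, -0.12673547863960266), 0.048969004303216934)
908.5 [471.2331 319.2025] ((0.7681908011436462, 0.2632211446762085), (0.09871415793895721, 0.03579090163111687), 17.37566566467285) ((0.7687724828720093, 0.26179027557373047), 0.04986219108104706)
5744.5 [222.6386 184.7477] ((0.6159130930900574, -0.05687384307384491), (0.06356294453144073, 0.12264835834503174), 4.884347915649414) ((0.6168758869171143, -0.05684439837932587), 0.06809971481561661)
890.5 [316.4263 179.9442] ((0.604067862033844, 0.049277421087026596), (0.07375037670135498, 0.06405094265937805), 84.73998260498047) ((0.6086786985397339, 0.049057118594646454), 0.037197425961494446)
15042.0 [506.9049  42.9125] ((0.44225603342056274, 0.23573145270347595), (0.09093274921178818, 0.18085667490959167), 4.415615081787109) ((0.44094318151474, 0.23551808297634125), 0.1001824289560318)
3455.0 [60.9626 15.2721] ((0.4505958557128906, -0.23031941056251526), (0.12600624561309814, 0.03918100893497467), 86.95516204833984) ((0.44748347997665405, -0.23016773164272308), 0.06520803272724152)
ball top [0.6061 0.0485 0.085 ] light near [0.6439 0.1189 0.07  ] [0.6742 0.1207 0.07  ]
```

Call:
arm_command(plan=[{"x": -2,"y": -3.4,"z": -38,"roll": 0,"hand": -0.6},{"x": 0,"y": 0,"z": -38,"roll": 0,"hand": -0.6},{"x": 0,"y": 0,"z": -38,"roll": 0,"hand": -0.6},{"x": 0,"y": 0,"z": -25,"roll": 0,"hand": -0.6},{"x": 0,"y": 0,"z": 0,"roll": 0,"hand": -0.6}])

```text
time_s: 8.43
eef_pos: [0.6055, 0.0489, 0.0685]
tcp_rot: [-0.003, -0.043, 0.999, -0.001]
ft_force: [-1.1, 0.5, 0.3]
gripper_width: 0.0753
```

Call:
arm_command(plan=[{"x": 0,"y": 0,"z": 0,"roll": 0,"hand": -0.6},{"x": 0,"y": 0,"z": 0,"roll": 0,"hand": -0.6}])

```text
time_s: 8.6
eef_pos: [0.6097, 0.0495, 0.0749]
tcp_rot: [0.001, -0.043, 0.999, 0.0]
ft_force: [0.1, 0.9, -0.3]
gripper_width: 0.0754
```

Call:
arm_command(plan=[{"x": 0,"y": 0,"z": -8,"roll": 0,"hand": -0.6},{"x": 0,"y": 0,"z": -6,"roll": 0,"hand": -0.6},{"x": 0,"y": 0,"z": 0,"roll": 0,"hand": -0.6},{"x": 0,"y": 0,"z": 0,"roll": 0,"hand": 1},{"x": 0,"y": 0,"z": 0,"roll": 0,"hand": 1}])

```text
time_s: 9.02
eef_pos: [0.6088, 0.0499, 0.0594]
tcp_rot: [0.0, -0.044, 0.999, 0.0]
ft_force: [0.4, -0.3, 0.8]
gripper_width: 0.0656
```

Call:
arm_command(plan=[{"x": 0,"y": 0,"z": 0,"roll": 0,"hand": 1},{"x": 0,"y": 0,"z": 0,"roll": 0,"hand": 1},{"x": 0,"y": 0,"z": 0,"roll": 0,"hand": 1},{"x": 0,"y": 0,"z": 0,"roll": 0,"hand": 1}])

```text
time_s: 9.35
eef_pos: [0.6089, 0.0497, 0.0594]
tcp_rot: [0.0, -0.044, 0.999, -0.0]
ft_force: [-0.8, -1.4, 4.7]
gripper_width: 0.0549
```

Run:
```python
from h import *
d=grab('wrist','w4.png');d=grab('side','s4.png')
s=readout.sense();print(s['ft_force'],s['gripper_width'],s['eef_pos'])
im=cv2.imread('pics/s4.png'); cv2.imwrite('pics/s4z.png',cv2.resize(im[110:230,250:410],None,fx=5,fy=5,interpolation=cv2.INTER_CUBIC))
im=cv2.imread('pics/w4.png'); cv2.imwrite('pics/w4z.png',cv2.resize(im[120:300,180:480],None,fx=2.5,fy=2.5,interpolation=cv2.INTER_CUBIC))
```

```text
[-0.49529553 -1.539772    5.4602351 ] 0.05483574116882542 [0.60886533 0.04974139 0.05933091]
```

View pics/s4z.png

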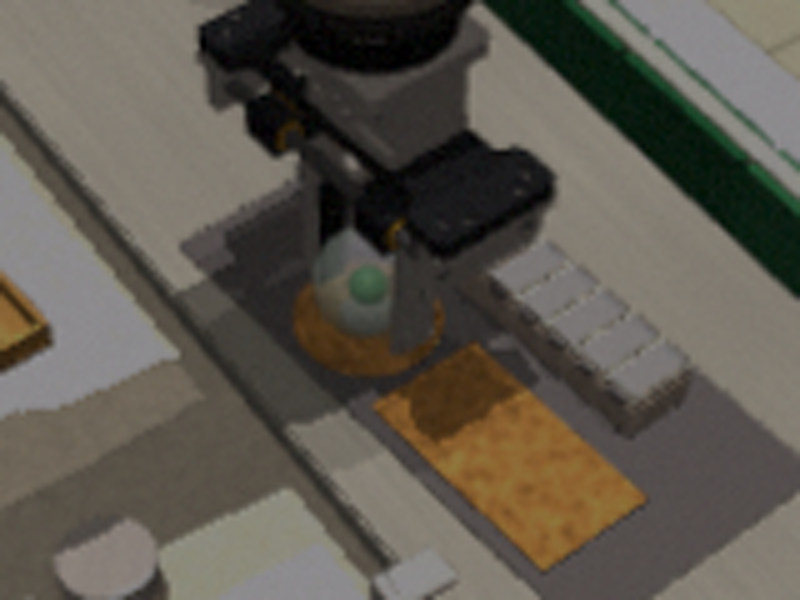

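View pics/w4z.png

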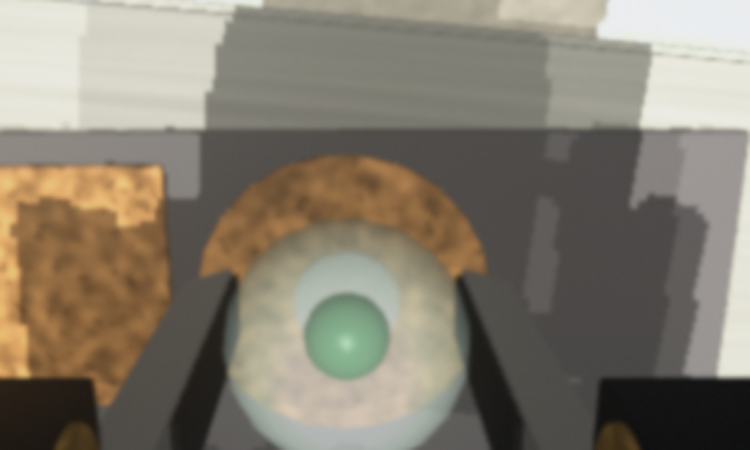

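Call:
arm_command(plan=[{"x": 0,"y": 0,"z": 5,"roll": 0,"hand": 1},{"x": 0,"y": 0,"z": 10,"roll": 0,"hand": 1},{"x": 0,"y": 0,"z": 10,"roll": 0,"hand": 1},{"x": 0,"y": 0,"z": 0,"roll": 0,"hand": 1}])

```text
time_s: 9.78
eef_pos: [0.6098, 0.05, 0.0865]
tcp_rot: [0.001, -0.044, 0.999, 0.0]
ft_force: [0.8, 0.3, -1.2]
gripper_width: 0.0543
```

Run:
```python
from h import *
d=grab('side','s5.png')
s=readout.sense();print(s['ft_force'],s['gripper_width'],s['eef_pos'])
im=cv2.imread('pics/s5.png'); cv2.imwrite('pics/s5z.png',cv2.resize(im[110:230,250:410],None,fx=5,fy=5,interpolation=cv2.INTER_CUBIC))
```

```text
[ 0.06616652  1.36347195 -2.23498629] 0.054544718466729425 [0.60951895 0.05009707 0.08558338]
```

View pics/s5z.png

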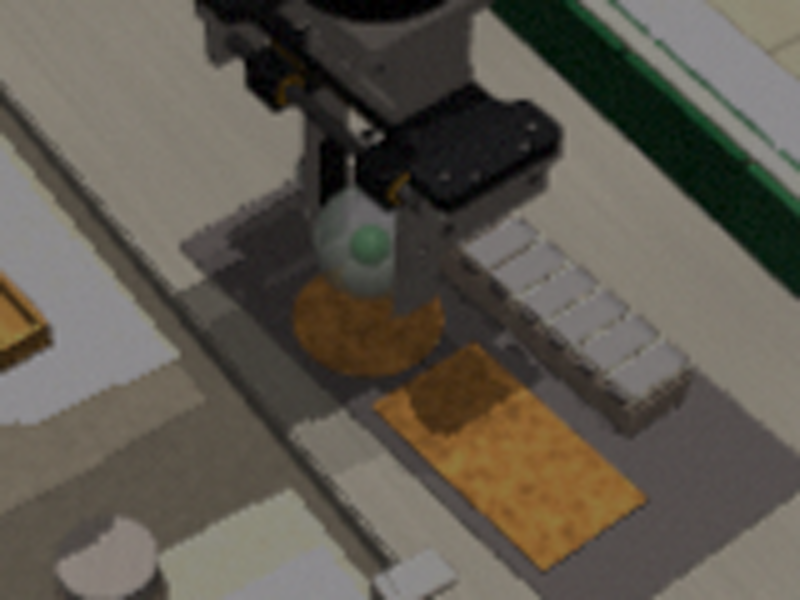

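Call:
arm_command(plan=[{"x": 0,"y": 0,"z": 25,"roll": 0,"hand": 1},{"x": 0,"y": 0,"z": 30,"roll": 0,"hand": 1},{"x": 0,"y": 0,"z": 35,"roll": 0,"hand": 1},{"x": 0,"y": 0,"z": 25,"roll": -3,"hand": 1},{"x": -9,"y": -10,"z": 10,"roll": -6,"hand": 1}])

```text
time_s: 10.25
eef_pos: [0.6019, 0.0418, 0.2127]
tcp_rot: [0.002, 0.034, 0.999, 0.001]
ft_force: [-0.2, 0.5, -1.2]
gripper_width: 0.055
```

Call:
arm_command(plan=[{"x": -14,"y": -17,"z": 0,"roll": -7,"hand": 1},{"x": -14,"y": -17,"z": 0,"roll": -7,"hand": 1},{"x": -14,"y": -17,"z": 0,"roll": -7,"hand": 1},{"x": -14,"y": -17,"z": 0,"roll": -7,"hand": 1},{"x": -14,"y": -17,"z": 0,"roll": -7,"hand": 1}])

```text
time_s: 10.67
eef_pos: [0.5287, -0.0458, 0.2089]
tcp_rot: [-0.0, 0.336, 0.942, 0.0]
ft_force: [-0.5, 0.2, -2.6]
gripper_width: 0.0547
```

Call:
arm_command(plan=[{"x": -14,"y": -17,"z": 0,"roll": -7,"hand": 1},{"x": -14,"y": -17,"z": 0,"roll": -7,"hand": 1},{"x": -14,"y": -17,"z": 0,"roll": -7,"hand": 1},{"x": -14,"y": -17,"z": 0,"roll": -7,"hand": 1},{"x": -14,"y": -17,"z": 0,"roll": -7,"hand": 1}])

```text
time_s: 11.08
eef_pos: [0.4587, -0.1307, 0.209]
tcp_rot: [-0.0, 0.604, 0.797, 0.0]
ft_force: [0.5, -0.2, -2.9]
gripper_width: 0.0547
```

Call:
arm_command(plan=[{"x": -14,"y": -17,"z": 0,"roll": -7,"hand": 1},{"x": -6,"y": -6,"z": 0,"roll": -6,"hand": 1},{"x": 0,"y": 0,"z": 0,"roll": 0,"hand": 1},{"x": 0,"y": 0,"z": 0,"roll": 0,"hand": 1}])

```text
time_s: 11.42
eef_pos: [0.4398, -0.1528, 0.2092]
tcp_rot: [0.0, 0.687, 0.727, 0.0]
ft_force: [-0.3, 0.4, -1.5]
gripper_width: 0.0549
```

Run:
```python
from h import *
d=grab('side','s6.png'); d=grab('wrist','w6.png')
s=readout.sense();print(s['ft_force'],s['gripper_width'],s['eef_pos'])
im=cv2.imread('pics/s6.png'); cv2.imwrite('pics/s6z.png',cv2.resize(im[190:350,250:430],None,fx=4,fy=3.7,interpolation=cv2.INTER_CUBIC))
```

```text
[ 0.00353413 -0.23635026 -1.95583944] 0.05475471793208989 [ 0.44030926 -0.15233027  0.20910347]
```

View pics/s6z.png

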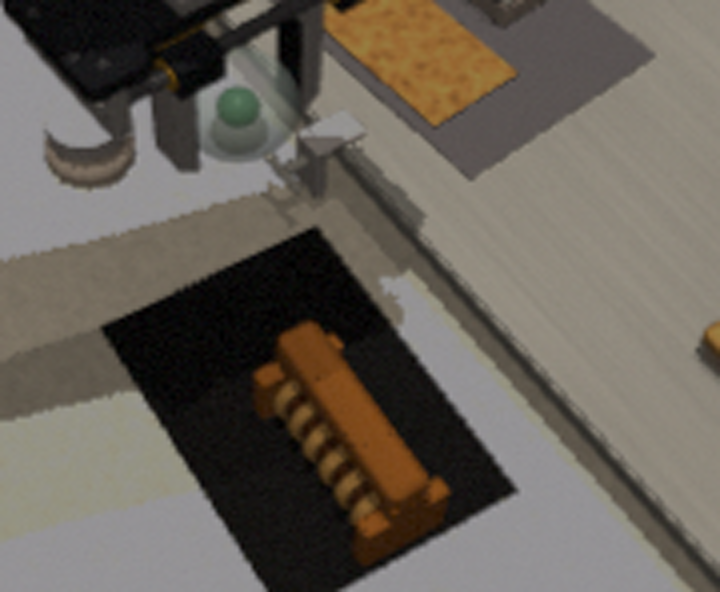

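View pics/w6.png

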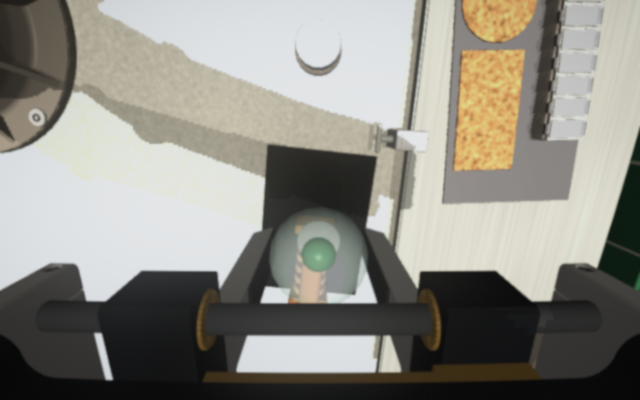

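Call:
arm_command(plan=[{"x": 0,"y": 0,"z": -38,"roll": 0,"hand": 1},{"x": 0,"y": 0,"z": -38,"roll": 0,"hand": 1},{"x": 0,"y": 0,"z": -38,"roll": 0,"hand": 1},{"x": 0,"y": 0,"z": -30,"roll": 0,"hand": 1},{"x": 0,"y": 0,"z": -15,"roll": 0,"hand": 1}])

```text
time_s: 11.93
eef_pos: [0.4383, -0.1522, 0.0464]
tcp_rot: [-0.002, 0.687, 0.727, -0.002]
ft_force: [-0.6, 0.4, -1.9]
gripper_width: 0.0547
```

Call:
arm_command(plan=[{"x": 0,"y": 0,"z": -5,"roll": 0,"hand": 1},{"x": 0,"y": 0,"z": 0,"roll": 0,"hand": 1},{"x": 0,"y": 0,"z": 0,"roll": 0,"hand": 1},{"x": 0,"y": 0,"z": 0,"roll": 0,"hand": 1}])

```text
time_s: 12.27
eef_pos: [0.4408, -0.1531, 0.0462]
tcp_rot: [0.001, 0.688, 0.726, 0.001]
ft_force: [-0.8, -0.4, -1.7]
gripper_width: 0.0542
```

Go down 38 to about 0.008.

Call:
arm_command(plan=[{"x": 0,"y": 0,"z": -18,"roll": 0,"hand": 1},{"x": 0,"y": 0,"z": -12,"roll": 0,"hand": 1},{"x": 0,"y": 0,"z": -5,"roll": 0,"hand": 1},{"x": 0,"y": 0,"z": 0,"roll": 0,"hand": 1},{"x": 0,"y": 0,"z": 0,"roll": 0,"hand": 1}])

```text
time_s: 12.68
eef_pos: [0.4401, -0.1532, 0.0108]
tcp_rot: [0.0, 0.688, 0.726, 0.0]
ft_force: [-0.8, 0.1, -1.9]
gripper_width: 0.0544
```

Call:
arm_command(plan=[{"x": 0,"y": 0,"z": -2,"roll": 0,"hand": 1},{"x": 0,"y": 0,"z": 0,"roll": 0,"hand": 1},{"x": 0,"y": 0,"z": 0,"roll": 0,"hand": 1}])

```text
time_s: 12.93
eef_pos: [0.44, -0.1531, 0.0085]
tcp_rot: [0.0, 0.688, 0.726, 0.0]
ft_force: [-0.6, 0.4, -2.3]
gripper_width: 0.0546
```

Call:
arm_command(plan=[{"x": 0,"y": 0,"z": -1,"roll": 0,"hand": 1},{"x": 0,"y": 0,"z": -1,"roll": 0,"hand": 1},{"x": 0,"y": 0,"z": 0,"roll": 0,"hand": 1},{"x": 0,"y": 0,"z": 0,"roll": 0,"hand": 1}])

```text
time_s: 13.27
eef_pos: [0.4399, -0.1531, 0.0063]
tcp_rot: [0.0, 0.688, 0.726, 0.0]
ft_force: [-1.9, 1.6, 5.6]
gripper_width: 0.0545
```

Call:
arm_command(plan=[{"x": 0,"y": 0,"z": 0.5,"roll": 0,"hand": 0.1},{"x": 0,"y": 0,"z": 0,"roll": 0,"hand": -0.3},{"x": 0,"y": 0,"z": 0,"roll": 0,"hand": -0.6},{"x": 0,"y": 0,"z": 0,"roll": 0,"hand": -0.7},{"x": 0,"y": 0,"z": 0,"roll": 0,"hand": -0.7}])

```text
time_s: 13.68
eef_pos: [0.4397, -0.1532, 0.0066]
tcp_rot: [-0.0, 0.688, 0.726, -0.0]
ft_force: [-0.2, -0.1, 0.3]
gripper_width: 0.0776
```

Call:
arm_command(plan=[{"x": 0,"y": 0,"z": 30,"roll": 0,"hand": -0.7},{"x": 0,"y": 0,"z": 40,"roll": 0,"hand": -0.7},{"x": 0,"y": 0,"z": 40,"roll": 0,"hand": -0.7},{"x": 0,"y": 0,"z": 40,"roll": 0,"hand": -0.7},{"x": 0,"y": 0,"z": 20,"roll": 0,"hand": -0.7}])

```text
time_s: 14.1
eef_pos: [0.4405, -0.1541, 0.1802]
tcp_rot: [0.001, 0.689, 0.725, 0.001]
ft_force: [-0.1, 0.5, 0.5]
gripper_width: 0.0796
```

Run:
```python
from h import *
d=grab('side','s7.png'); d=grab('top','t7.png');d=grab('wrist','w7.png')
s=readout.sense();print(s['ft_force'],s['gripper_width'],s['eef_pos'])
im=cv2.imread('pics/s7.png'); cv2.imwrite('pics/s7z.png',cv2.resize(im[110:350,250:430],None,fx=2.5,fy=2.5,interpolation=cv2.INTER_CUBIC))
```

```text
[ 2.24353227e-01  7.31060261e-04 -7.80461392e-01] 0.07982085794690794 [ 0.44074961 -0.15278914  0.17794543]
```

View pics/s7z.png

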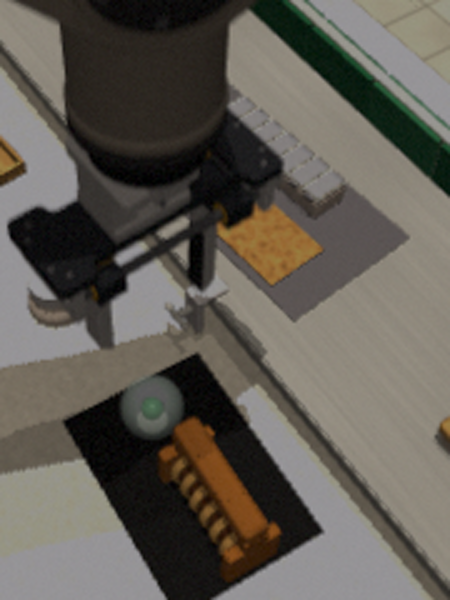

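View pics/w7.png

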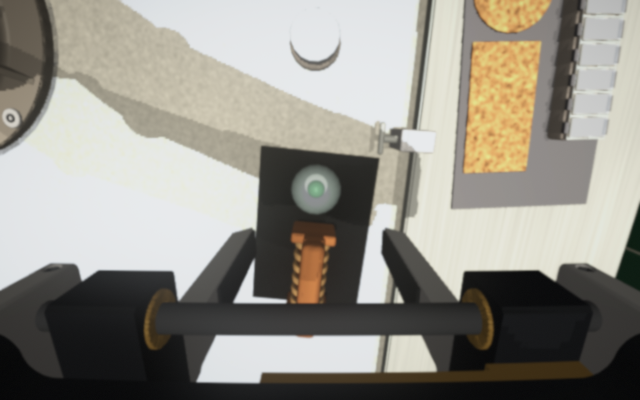

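Call:
arm_command(plan=[{"x": 30,"y": 18.4,"z": 15,"roll": 2.2,"hand": -0.4},{"x": 30,"y": 18.4,"z": 15,"roll": 0,"hand": -0.4},{"x": 30,"y": 18.4,"z": 0,"roll": 0,"hand": -0.4},{"x": 30,"y": 18.4,"z": 0,"roll": 0,"hand": -0.4},{"x": 30,"y": 18.4,"z": 0,"roll": 0,"hand": -0.4}])

```text
time_s: 14.67
eef_pos: [0.5906, -0.0599, 0.205]
tcp_rot: [-0.001, 0.674, 0.739, -0.0]
ft_force: [0.2, 0.2, 0.3]
gripper_width: 0.0658
```

Call:
arm_command(plan=[{"x": 30,"y": 18.4,"z": 0,"roll": 0,"hand": -0.4},{"x": 30,"y": 18.4,"z": 0,"roll": 0,"hand": -0.4},{"x": 30,"y": 18,"z": 0,"roll": 0,"hand": -0.4},{"x": 0,"y": 0,"z": 0,"roll": 0,"hand": -0.4},{"x": 0,"y": 0,"z": 0,"roll": 0,"hand": -0.4}])

```text
time_s: 15.08
eef_pos: [0.68, -0.0053, 0.2036]
tcp_rot: [-0.001, 0.673, 0.739, -0.002]
ft_force: [-0.7, -0.6, -0.1]
gripper_width: 0.0657
```

Run:
```python
from h import *
np.set_printoptions(precision=4,suppress=True)
d=grab('wrist','w8.png')
s=readout.sense();print(s['tcp_rot'],s['gripper_width'],s['eef_pos'])
im=d['image']; hsv=cv2.cvtColor(im,cv2.COLOR_RGB2HSV)
print([proj(d,p) for p in [(.6825,-.006,.081),(.658,.068,.081),(.709,-.078,.081)]])
```

```text
[-0.0007  0.6741  0.7386 -0.0015] 0.06611066748119505 [ 0.6791 -0.0066  0.2043]
[(np.float64(320.8381599084996), np.float64(196.55699939442925)), (np.float64(302.77689650653434), np.float64(120.19079436061165)), (np.float64(338.80774259103686), np.float64(262.53887439117784))]
```

View pics/w8.png

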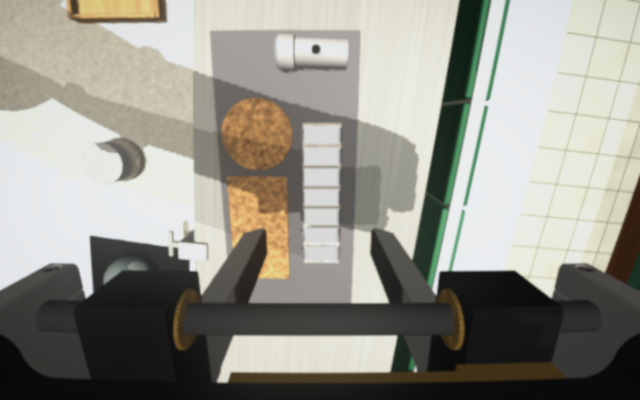

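Call:
arm_command(plan=[{"x": 2,"y": 0,"z": -35,"roll": 0,"hand": -0.4},{"x": 2,"y": 0,"z": -35,"roll": 0,"hand": -0.4},{"x": 0,"y": 0,"z": -35,"roll": 0,"hand": -0.4},{"x": 0,"y": 0,"z": -18,"roll": 0,"hand": -0.4},{"x": 0,"y": 0,"z": 0,"roll": 0,"hand": -0.4}])

```text
time_s: 15.55
eef_pos: [0.6801, -0.0073, 0.079]
tcp_rot: [-0.002, 0.675, 0.738, -0.003]
ft_force: [-0.7, -0.6, 0.6]
gripper_width: 0.0657
```

Call:
arm_command(plan=[{"x": 0,"y": 0,"z": 0,"roll": 0,"hand": -0.4},{"x": 0,"y": 0,"z": 0,"roll": 0,"hand": -0.4}])

```text
time_s: 15.72
eef_pos: [0.6841, -0.0072, 0.0851]
tcp_rot: [0.001, 0.675, 0.738, 0.0]
ft_force: [0.5, 0.4, 0.1]
gripper_width: 0.0656
```

Run:
```python
from h import *
d=grab('wrist','w9.png')
```

```text
(no output)
```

View pics/w9.png

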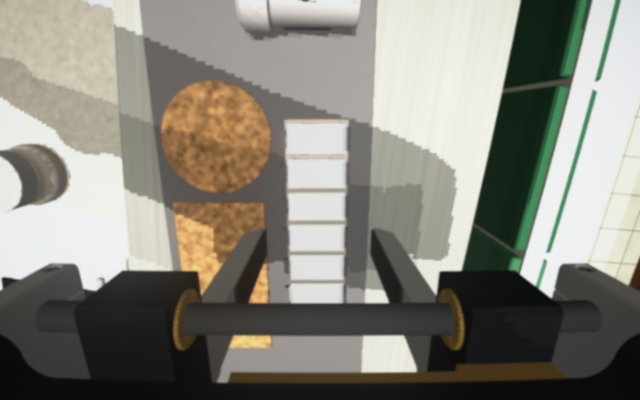

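Call:
arm_command(plan=[{"x": 0,"y": 0,"z": -15,"roll": 0,"hand": -0.4},{"x": 0,"y": 0,"z": -8,"roll": 0,"hand": -0.4},{"x": 0,"y": 0,"z": -2,"roll": 0,"hand": -0.4},{"x": 0,"y": 0,"z": 0,"roll": 0,"hand": -0.4},{"x": 0,"y": 0,"z": 0,"roll": 0,"hand": -0.4}])

```text
time_s: 16.18
eef_pos: [0.6837, -0.0064, 0.0587]
tcp_rot: [-0.0, 0.674, 0.739, -0.0]
ft_force: [-0.2, -0.9, 0.5]
gripper_width: 0.0659
```

Call:
arm_command(plan=[{"x": 0,"y": 0,"z": 0,"roll": 0,"hand": 1},{"x": 0,"y": 0,"z": 0,"roll": 0,"hand": 1},{"x": 0,"y": 0,"z": 0,"roll": 0,"hand": 1},{"x": 0,"y": 0,"z": 0,"roll": 0,"hand": 1},{"x": 0,"y": 0,"z": 0,"roll": 0,"hand": 1}])

```text
time_s: 16.6
eef_pos: [0.6837, -0.0063, 0.0587]
tcp_rot: [0.0, 0.674, 0.739, 0.0]
ft_force: [-0.0, 0.6, 1.4]
gripper_width: 0.0399
```

Call:
arm_command(plan=[{"x": 0,"y": 0,"z": 0,"roll": 0,"hand": 1},{"x": 0,"y": 0,"z": 0,"roll": 0,"hand": 1}])

```text
time_s: 16.77
eef_pos: [0.6838, -0.0064, 0.0588]
tcp_rot: [0.0, 0.674, 0.739, 0.0]
ft_force: [-1.1, 0.9, 3.1]
gripper_width: 0.04
```

Call:
arm_command(plan=[{"x": 0,"y": 0,"z": 10,"roll": 0,"hand": 1},{"x": 0,"y": 0,"z": 25,"roll": 0,"hand": 1},{"x": 0,"y": 0,"z": 35,"roll": 0,"hand": 1},{"x": 0,"y": 0,"z": 35,"roll": 0,"hand": 1},{"x": -9,"y": 9,"z": 30,"roll": 0,"hand": 1}])

```text
time_s: 17.18
eef_pos: [0.6755, 0.0005, 0.1964]
tcp_rot: [0.001, 0.675, 0.738, 0.0]
ft_force: [1.4, 0.6, -0.9]
gripper_width: 0.0399
```

Call:
arm_command(plan=[{"x": -24,"y": 25,"z": 0,"roll": 0,"hand": 1},{"x": -25,"y": 26,"z": 0,"roll": 0,"hand": 1},{"x": -25,"y": 26,"z": 0,"roll": 0,"hand": 1},{"x": -25,"y": 26,"z": 0,"roll": 0,"hand": 1},{"x": -25,"y": 26,"z": 0,"roll": 0,"hand": 1}])

```text
time_s: 17.6
eef_pos: [0.5493, 0.1325, 0.194]
tcp_rot: [-0.0, 0.674, 0.739, 0.0]
ft_force: [0.4, 0.1, -0.9]
gripper_width: 0.0397
```

Call:
arm_command(plan=[{"x": -25,"y": 26,"z": 0,"roll": 0,"hand": 1},{"x": -25,"y": 26,"z": 0,"roll": 0,"hand": 1},{"x": -25,"y": 26,"z": 0,"roll": 0,"hand": 1},{"x": -25,"y": 26,"z": 0,"roll": 0,"hand": 1},{"x": -15,"y": 15,"z": 0,"roll": 0,"hand": 1}])

```text
time_s: 18.02
eef_pos: [0.4331, 0.2531, 0.194]
tcp_rot: [-0.001, 0.673, 0.739, 0.0]
ft_force: [1.6, 1.5, -1.3]
gripper_width: 0.0397
```

Call:
arm_command(plan=[{"x": -5,"y": 6,"z": 0,"roll": 0,"hand": 1},{"x": 0,"y": 0,"z": 0,"roll": 0,"hand": 1},{"x": 0,"y": 0,"z": 0,"roll": 0,"hand": 1}])

```text
time_s: 18.27
eef_pos: [0.4312, 0.2563, 0.194]
tcp_rot: [0.0, 0.674, 0.739, 0.0]
ft_force: [0.6, -0.4, -1.5]
gripper_width: 0.0399
```

Run:
```python
from h import *
s=readout.sense();print(s['tcp_rot'],s['gripper_width'],s['eef_pos'],s['ft_force'])
d=grab('wrist','w10.png');d=grab('top','t10.png');d=grab('side','s10.png')
```

```text
[4.59303152e-05 6.74101419e-01 7.38638739e-01 2.97697147e-04] 0.039896371590394476 [0.43123879 0.2562851  0.19399083] [ 0.61222703 -0.37726643 -1.52983146]
```

View pics/w10.png

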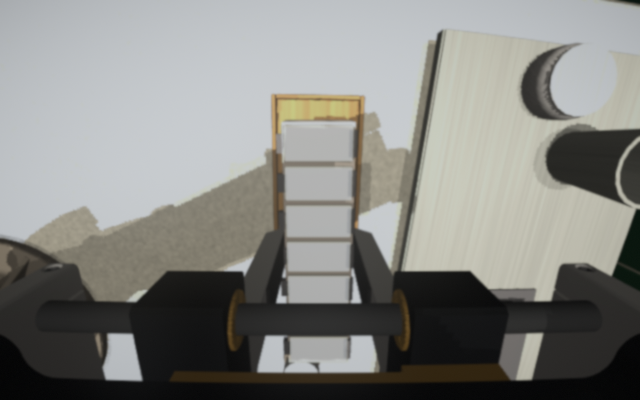

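View pics/s10.png

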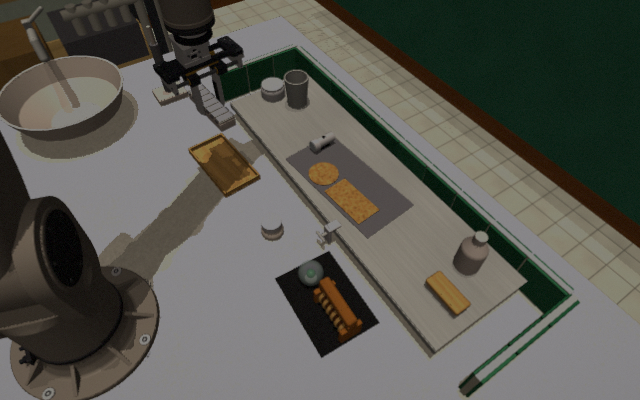

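Run:
```python
from h import *
np.set_printoptions(precision=4,suppress=True)
d=grab('wrist')
A=onz(d,272,95,.018);B=onz(d,365,96,.018); print(A,B,np.linalg.norm(A-B))
t=np.radians(4.2);print('centre',(A+B)/2-.1*np.array([-np.sin(t),np.cos(t),0]))
for y in (140,180,220): print([onz(d,x,y,.018) for x in (273,364)])
print('org end',onz(d,285,122,.216),onz(d,356,122,.216))
d=grab('side')
for p in [(222,136),(260,178),(227,194),(189,152)]: print(onz(d,*p,.018))
```

```text
[0.3716 0.3531 0.018 ] [0.475  0.3612 0.018 ] 0.10367491768887897
centre [0.4306 0.2574 0.018 ]
[array([0.3754, 0.3038, 0.018 ]), array([0.4799, 0.313 , 0.018 ])]
[array([0.3778, 0.257 , 0.018 ]), array([0.4857, 0.2665, 0.018 ])]
[array([0.3803, 0.2069, 0.018 ]), array([0.492 , 0.2168, 0.018 ])]
org end [0.4088 0.3276 0.216 ] [0.4443 0.3307 0.216 ]
[0.4675 0.3447 0.018 ]
[0.4812 0.1495 0.018 ]
[0.3869 0.1483 0.018 ]
[0.3657 0.337  0.018 ]
```

Call:
arm_command(plan=[{"x": -1,"y": 0.5,"z": -35,"roll": 0,"hand": 1},{"x": 0,"y": 0,"z": -35,"roll": 0,"hand": 1},{"x": 0,"y": 0,"z": -35,"roll": 0,"hand": 1},{"x": 0,"y": 0,"z": -25,"roll": 0,"hand": 1},{"x": 0,"y": 0,"z": -10,"roll": -1,"hand": 1}])

```text
time_s: 18.93
eef_pos: [0.4287, 0.2554, 0.0505]
tcp_rot: [0.0, 0.681, 0.732, -0.002]
ft_force: [-0.1, -0.3, -1.1]
gripper_width: 0.0397
```

Call:
arm_command(plan=[{"x": 0,"y": 0,"z": 0,"roll": 0,"hand": 1},{"x": 0,"y": 0,"z": 0,"roll": 0,"hand": 1},{"x": 0,"y": 0,"z": 0,"roll": 0,"hand": 1}])

```text
time_s: 19.18
eef_pos: [0.4307, 0.2575, 0.055]
tcp_rot: [0.0, 0.681, 0.733, 0.001]
ft_force: [1.2, 0.1, -0.4]
gripper_width: 0.0402
```

Call:
arm_command(plan=[{"x": 0,"y": 0,"z": -20,"roll": 0,"hand": 1},{"x": 0,"y": 0,"z": -13,"roll": 0,"hand": 1},{"x": 0,"y": 0,"z": -5,"roll": 0,"hand": 1},{"x": 0,"y": 0,"z": -2,"roll": 0,"hand": 1},{"x": 0,"y": 0,"z": 0,"roll": 0,"hand": 1}])

```text
time_s: 19.6
eef_pos: [0.4301, 0.2575, 0.0144]
tcp_rot: [-0.0, 0.681, 0.733, 0.0]
ft_force: [0.8, -0.2, -1.5]
gripper_width: 0.0398
```

Call:
arm_command(plan=[{"x": 0,"y": 0,"z": -1,"roll": 0,"hand": 1},{"x": 0,"y": 0,"z": -1,"roll": 0,"hand": 1},{"x": 0,"y": 0,"z": 0,"roll": 0,"hand": 1},{"x": 0,"y": 0,"z": 0,"roll": 0,"hand": 1}])

```text
time_s: 19.93
eef_pos: [0.4298, 0.2573, 0.0119]
tcp_rot: [-0.0, 0.681, 0.733, 0.0]
ft_force: [-0.3, -0.1, -1.1]
gripper_width: 0.0404
```

Call:
arm_command(plan=[{"x": 0,"y": 0,"z": -1.5,"roll": 0,"hand": 1},{"x": 0,"y": 0,"z": 0,"roll": 0,"hand": 1},{"x": 0,"y": 0,"z": 0,"roll": 0,"hand": 1},{"x": 0,"y": 0,"z": 0,"roll": 0,"hand": -0.3},{"x": 0,"y": 0,"z": 0,"roll": 0,"hand": -0.3}])

```text
time_s: 20.35
eef_pos: [0.4298, 0.2572, 0.0101]
tcp_rot: [0.0, 0.681, 0.733, 0.0]
ft_force: [0.6, 0.7, -0.8]
gripper_width: 0.0501
```

Call:
arm_command(plan=[{"x": 0,"y": 0,"z": 0,"roll": 0,"hand": -0.3},{"x": 0,"y": 0,"z": 0,"roll": 0,"hand": -0.3},{"x": 0,"y": 0,"z": 30,"roll": 0,"hand": -0.3},{"x": 0,"y": 0,"z": 40,"roll": 0,"hand": -0.3},{"x": 0,"y": 0,"z": 40,"roll": 0,"hand": -0.5}])

```text
time_s: 20.77
eef_pos: [0.4292, 0.256, 0.1207]
tcp_rot: [0.0, 0.681, 0.732, -0.001]
ft_force: [0.6, 1.0, 1.2]
gripper_width: 0.065
```

Call:
arm_command(plan=[{"x": 0,"y": 0,"z": 40,"roll": 0,"hand": -0.6},{"x": 0,"y": 0,"z": 40,"roll": 0,"hand": -0.6},{"x": 0,"y": 0,"z": 0,"roll": 0,"hand": -0.6},{"x": 0,"y": 0,"z": 0,"roll": 0,"hand": -0.6}])

```text
time_s: 21.1
eef_pos: [0.4304, 0.2582, 0.202]
tcp_rot: [-0.001, 0.68, 0.733, 0.002]
ft_force: [-0.6, 1.0, -1.2]
gripper_width: 0.075
```

Run:
```python
from h import *
s=readout.sense();print(s['tcp_rot'],s['gripper_width'],s['eef_pos'],s['ft_force'])
d=grab('wrist','w11.png');d=grab('side','s11.png')
im=cv2.imread('pics/s11.png'); cv2.imwrite('pics/s11z.png',cv2.resize(im[100:220,160:320],None,fx=5,fy=5,interpolation=cv2.INTER_CUBIC))
```

```text
[-5.26491786e-04  6.80342490e-01  7.32890931e-01  2.16838156e-03] 0.07498597437606458 [0.43040482 0.25815217 0.20201409] [-0.61436539  0.98838986 -1.21759673]
```

View pics/w11.png

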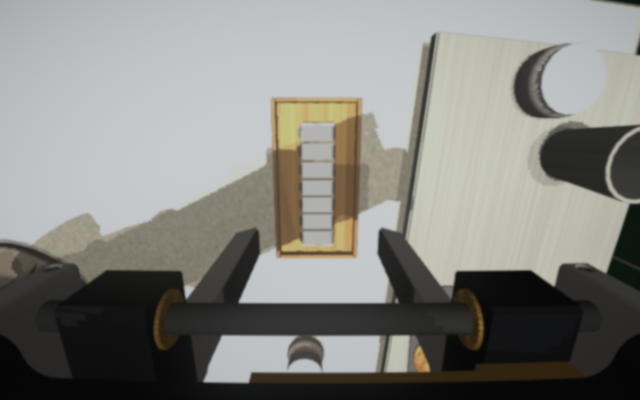

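View pics/s11z.png

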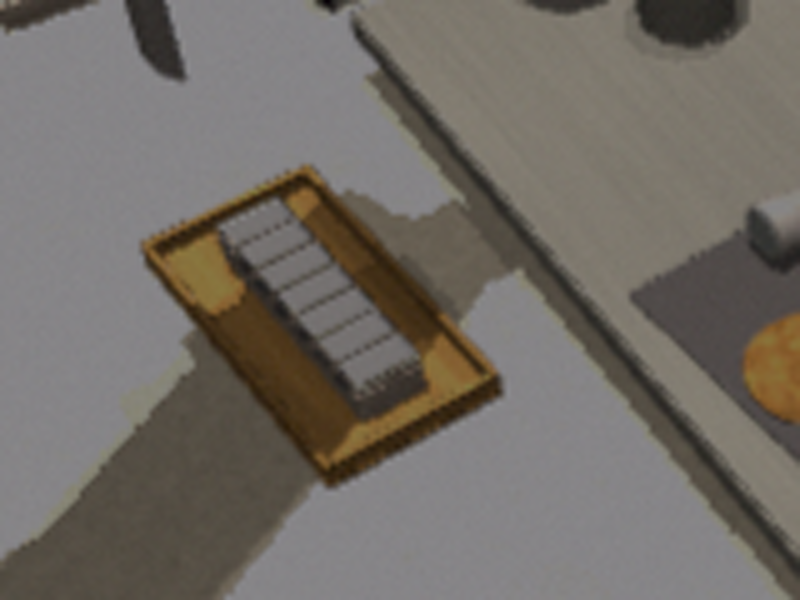

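Run:
```python
from h import *
np.set_printoptions(precision=4,suppress=True)
d=grab('wrist')
T=np.array([onz(d,*p,.018) for p in [(272,98),(362,98),(357,257),(277,258)]]);O=np.array([onz(d,*p,.033) for p in [(301,122),(334,122),(332,246),(303,246)]])
print(T,O,T.mean(0),O.mean(0),readout.sense()['eef_pos'])
```

```text
[[0.3697 0.3529 0.018 ]
 [0.4716 0.3604 0.018 ]
 [0.4865 0.1649 0.018 ]
 [0.3831 0.1559 0.018 ]] [[0.4049 0.3289 0.033 ]
 [0.4414 0.3316 0.033 ]
 [0.4517 0.1843 0.033 ]
 [0.4161 0.1816 0.033 ]] [0.4277 0.2585 0.018 ] [0.4285 0.2566 0.033 ] [0.4291 0.2569 0.1991]
```

Call:
arm_command(plan=[{"x": 4,"y": -37,"z": 0,"roll": 0,"hand": -0.7},{"x": 4,"y": -38,"z": 0,"roll": 0,"hand": -0.7},{"x": 4,"y": -38,"z": 0,"roll": 0,"hand": -0.7},{"x": 4,"y": -38,"z": 0,"roll": 0,"hand": -0.7},{"x": 4,"y": -38,"z": 0,"roll": 0,"hand": -0.7}])

```text
time_s: 21.67
eef_pos: [0.4488, 0.0661, 0.199]
tcp_rot: [-0.0, 0.681, 0.733, -0.001]
ft_force: [0.5, -0.2, -0.9]
gripper_width: 0.0804
```

Call:
arm_command(plan=[{"x": 0,"y": -38,"z": 0,"roll": 0,"hand": -0.7},{"x": 0,"y": -38,"z": 0,"roll": 0,"hand": -0.7},{"x": 0,"y": -38,"z": 0,"roll": 0,"hand": -0.7},{"x": -3,"y": -38,"z": 0,"roll": 0,"hand": -0.7},{"x": -3,"y": -38,"z": 0,"roll": 0,"hand": -0.7}])

```text
time_s: 22.08
eef_pos: [0.4426, -0.1237, 0.1993]
tcp_rot: [-0.0, 0.681, 0.733, -0.001]
ft_force: [1.1, 0.6, -0.3]
gripper_width: 0.0803
```

Call:
arm_command(plan=[{"x": -3,"y": -31,"z": 0,"roll": 0,"hand": -0.7},{"x": 0,"y": 0,"z": 0,"roll": 0,"hand": -0.7},{"x": 0,"y": 0,"z": 0,"roll": 0,"hand": -0.7},{"x": 0,"y": 0,"z": 0,"roll": 0,"hand": -0.7}])

```text
time_s: 22.42
eef_pos: [0.4402, -0.1525, 0.1993]
tcp_rot: [-0.0, 0.681, 0.733, -0.001]
ft_force: [-0.1, 0.5, -0.3]
gripper_width: 0.08
```

Run:
```python
from h import *
s=readout.sense();print(s['tcp_rot'],s['gripper_width'],s['eef_pos'],s['ft_force'])
d=grab('wrist','w12.png'); print(proj(d,(.44,-.153,.03)),proj(d,(.437,-.253,.08)))
```

```text
[-4.56170685e-04  6.80703210e-01  7.32558595e-01 -9.14970543e-04] 0.07996551748605904 [ 0.44018388 -0.15249488  0.19929852] [-0.13767767  0.49978509 -0.28206654]
(np.float64(318.1256178851376), np.float64(186.64587784914204)) (np.float64(308.7558496315589), np.float64(284.5676007276171))
```

View pics/w12.png

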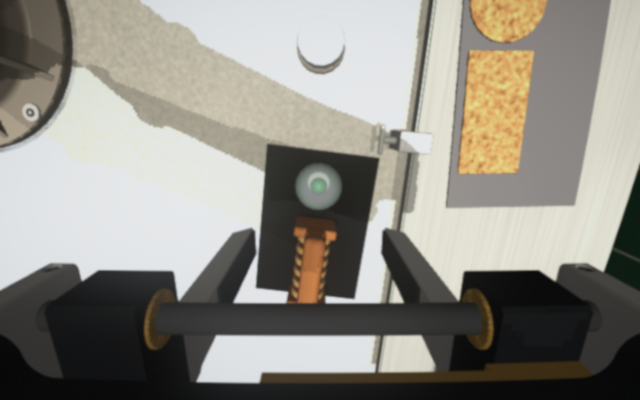

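Call:
arm_command(plan=[{"x": 0,"y": 0,"z": -38,"roll": 0,"hand": -0.7},{"x": 0,"y": 0,"z": -38,"roll": 0,"hand": -0.7},{"x": 0,"y": 0,"z": -38,"roll": 0,"hand": -0.7},{"x": 0,"y": 0,"z": -30,"roll": 0,"hand": -0.7},{"x": 0,"y": 0,"z": -15,"roll": 0,"hand": -0.7}])

```text
time_s: 22.88
eef_pos: [0.4388, -0.1512, 0.0374]
tcp_rot: [-0.002, 0.68, 0.733, -0.002]
ft_force: [-1.2, 0.9, 0.8]
gripper_width: 0.0796
```

Call:
arm_command(plan=[{"x": 0,"y": 0,"z": 0,"roll": 0,"hand": -0.7},{"x": 0,"y": 0,"z": 0,"roll": 0,"hand": -0.7},{"x": 0,"y": 0,"z": 0,"roll": 0,"hand": -0.7}])

```text
time_s: 23.13
eef_pos: [0.4413, -0.1524, 0.042]
tcp_rot: [0.0, 0.68, 0.733, 0.0]
ft_force: [0.8, -0.1, 0.5]
gripper_width: 0.0797
```

Call:
arm_command(plan=[{"x": 0,"y": 0,"z": -17,"roll": 0,"hand": -0.7},{"x": 0,"y": 0,"z": -12,"roll": 0,"hand": -0.7},{"x": 0,"y": 0,"z": -3,"roll": 0,"hand": -0.7},{"x": 0,"y": 0,"z": 0,"roll": 0,"hand": -0.7},{"x": 0,"y": 0,"z": 0,"roll": 0,"hand": -0.7}])

```text
time_s: 23.55
eef_pos: [0.4414, -0.1528, 0.0101]
tcp_rot: [0.0, 0.68, 0.733, 0.0]
ft_force: [-0.8, -0.1, 0.0]
gripper_width: 0.0798
```

Call:
arm_command(plan=[{"x": 0,"y": 0,"z": -1,"roll": 0,"hand": 1},{"x": 0,"y": 0,"z": 0,"roll": 0,"hand": 1},{"x": 0,"y": 0,"z": 0,"roll": 0,"hand": 1},{"x": 0,"y": 0,"z": 0,"roll": 0,"hand": 1},{"x": 0,"y": 0,"z": 0,"roll": 0,"hand": 1}])

```text
time_s: 23.97
eef_pos: [0.4408, -0.1528, 0.0083]
tcp_rot: [-0.0, 0.681, 0.733, 0.0]
ft_force: [-1.4, 1.1, 6.9]
gripper_width: 0.0545
```

Call:
arm_command(plan=[{"x": 0,"y": 0,"z": 0,"roll": 0,"hand": 1},{"x": 0,"y": 0,"z": 0,"roll": 0,"hand": 1}])

```text
time_s: 24.13
eef_pos: [0.4408, -0.1528, 0.0083]
tcp_rot: [-0.0, 0.681, 0.733, 0.0]
ft_force: [-1.2, 1.5, 8.3]
gripper_width: 0.0548
```

Call:
arm_command(plan=[{"x": 0,"y": 0,"z": 15,"roll": 0,"hand": 1},{"x": 0,"y": 0,"z": 35,"roll": 0,"hand": 1},{"x": 0,"y": 0,"z": 38,"roll": 0,"hand": 1},{"x": 0,"y": 0,"z": 38,"roll": 0,"hand": 1},{"x": 4,"y": 5,"z": 38,"roll": 0,"hand": 1}])

```text
time_s: 24.55
eef_pos: [0.4432, -0.1491, 0.1732]
tcp_rot: [-0.001, 0.681, 0.732, -0.001]
ft_force: [2.1, 0.7, -0.7]
gripper_width: 0.0541
```

Call:
arm_command(plan=[{"x": 18,"y": 21,"z": 20,"roll": 0,"hand": 1},{"x": 19,"y": 23,"z": 0,"roll": 0,"hand": 1},{"x": 19,"y": 23,"z": 0,"roll": 0,"hand": 1},{"x": 19,"y": 23,"z": 0,"roll": 0,"hand": 1},{"x": 19,"y": 23,"z": 0,"roll": 0,"hand": 1}])

```text
time_s: 24.97
eef_pos: [0.5393, -0.0333, 0.192]
tcp_rot: [-0.0, 0.68, 0.733, 0.0]
ft_force: [0.4, -0.3, -0.9]
gripper_width: 0.0545
```

Call:
arm_command(plan=[{"x": 19,"y": 23,"z": 0,"roll": 0,"hand": 1},{"x": 19,"y": 23,"z": 0,"roll": 0,"hand": 1},{"x": 19,"y": 23,"z": 0,"roll": 0,"hand": 1},{"x": 13,"y": 15,"z": 0,"roll": 0,"hand": 1},{"x": 0,"y": 0,"z": 0,"roll": 0,"hand": 1}])

```text
time_s: 25.38
eef_pos: [0.6105, 0.0533, 0.1912]
tcp_rot: [0.0, 0.679, 0.734, -0.0]
ft_force: [0.7, 0.5, -2.7]
gripper_width: 0.0544
```

Call:
arm_command(plan=[{"x": 0,"y": 0,"z": 0,"roll": 0,"hand": 1},{"x": 0,"y": 0,"z": 0,"roll": 0,"hand": 1}])

```text
time_s: 25.55
eef_pos: [0.6081, 0.0483, 0.1918]
tcp_rot: [-0.0, 0.681, 0.732, -0.0]
ft_force: [0.1, -0.8, -1.4]
gripper_width: 0.0545
```

Call:
arm_command(plan=[{"x": 1,"y": 1.2,"z": -35,"roll": 0,"hand": 1},{"x": 0,"y": 0,"z": -35,"roll": 0,"hand": 1},{"x": 0,"y": 0,"z": -25,"roll": 0,"hand": 1},{"x": 0,"y": 0,"z": -10,"roll": 0,"hand": 1},{"x": 0,"y": 0,"z": 0,"roll": 0,"hand": 1}])

```text
time_s: 25.97
eef_pos: [0.6081, 0.0494, 0.0855]
tcp_rot: [-0.001, 0.681, 0.732, -0.001]
ft_force: [-0.8, -0.5, -2.2]
gripper_width: 0.0543
```

Call:
arm_command(plan=[{"x": 0,"y": 0,"z": 0,"roll": 0,"hand": 1},{"x": 0,"y": 0,"z": 0,"roll": 0,"hand": 1}])

```text
time_s: 26.13
eef_pos: [0.6106, 0.0499, 0.0889]
tcp_rot: [0.001, 0.681, 0.732, 0.001]
ft_force: [1.0, 1.7, -1.8]
gripper_width: 0.0544
```

Run:
```python
from h import *
d=grab('wrist','w13.png')
print(readout.sense()['eef_pos'],[proj(d,(.609+.038*np.cos(a),.0495+.038*np.sin(a),.056)) for a in (0,1.57,3.14)])
```

```text
[0.6106387  0.05019768 0.08886293] [(np.float64(366.6692137360684), np.float64(228.69660446095767)), (np.float64(319.46571772712144), np.float64(174.60214534208086)), (np.float64(264.31135575954653), np.float64(221.6783847594498))]
```

View pics/w13.png

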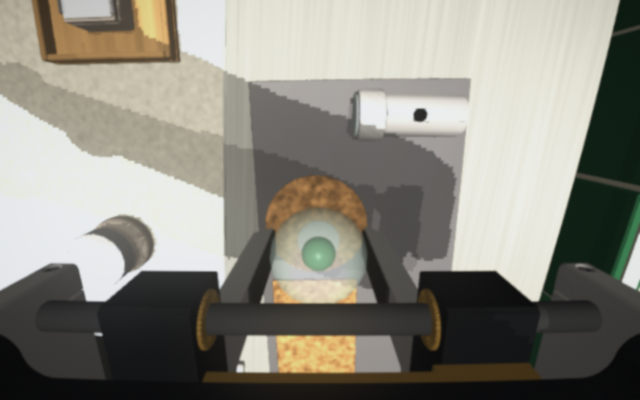

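Call:
arm_command(plan=[{"x": -1,"y": 0,"z": -12,"roll": 0,"hand": 1},{"x": 0,"y": 0,"z": -8,"roll": 0,"hand": 1},{"x": 0,"y": 0,"z": -4,"roll": 0,"hand": 1},{"x": 0,"y": 0,"z": 0,"roll": 0,"hand": 1},{"x": 0,"y": 0,"z": 0,"roll": 0,"hand": 1}])

```text
time_s: 26.6
eef_pos: [0.6085, 0.0502, 0.0628]
tcp_rot: [-0.0, 0.681, 0.733, -0.0]
ft_force: [0.3, 0.2, -1.4]
gripper_width: 0.0545
```

Call:
arm_command(plan=[{"x": 0,"y": 0,"z": -1,"roll": 0,"hand": 1},{"x": 0,"y": 0,"z": -1,"roll": 0,"hand": 1},{"x": 0,"y": 0,"z": 0,"roll": 0,"hand": 1},{"x": 0,"y": 0,"z": 0,"roll": 0,"hand": 1}])

```text
time_s: 26.93
eef_pos: [0.6089, 0.0503, 0.0614]
tcp_rot: [0.0, 0.681, 0.733, 0.0]
ft_force: [-1.4, -0.2, 2.3]
gripper_width: 0.0547
```

Touching; release gently and rise.

Call:
arm_command(plan=[{"x": 0,"y": 0,"z": 0,"roll": 0,"hand": 0.1},{"x": 0,"y": 0,"z": 0,"roll": 0,"hand": -0.3},{"x": 0,"y": 0,"z": 0,"roll": 0,"hand": -0.6},{"x": 0,"y": 0,"z": 0,"roll": 0,"hand": -0.7},{"x": 0,"y": 0,"z": 0,"roll": 0,"hand": -0.7}])

```text
time_s: 27.35
eef_pos: [0.6087, 0.0504, 0.0611]
tcp_rot: [-0.0, 0.681, 0.733, -0.0]
ft_force: [0.4, 0.4, -0.8]
gripper_width: 0.0774
```

Call:
arm_command(plan=[{"x": 0,"y": 0,"z": 30,"roll": 0,"hand": -0.7},{"x": 0,"y": 0,"z": 40,"roll": 0,"hand": -0.7},{"x": 0,"y": 0,"z": 40,"roll": 0,"hand": -0.7},{"x": 0,"y": 0,"z": 30,"roll": 0,"hand": -0.7},{"x": 0,"y": 0,"z": 0,"roll": 0,"hand": -0.5}])

```text
time_s: 27.77
eef_pos: [0.6113, 0.05, 0.2068]
tcp_rot: [0.002, 0.681, 0.733, 0.003]
ft_force: [0.2, 0.7, -0.2]
gripper_width: 0.0759
```

Call:
arm_command(plan=[{"x": -19,"y": -33,"z": 0,"roll": 0,"hand": -0.4},{"x": -19,"y": -34,"z": 0,"roll": -1,"hand": -0.4},{"x": -19,"y": -34,"z": 0,"roll": -2,"hand": -0.4},{"x": -19,"y": -34,"z": 0,"roll": -2,"hand": -0.4},{"x": -19,"y": -34,"z": 0,"roll": -2,"hand": -0.4}])

```text
time_s: 28.18
eef_pos: [0.5125, -0.1199, 0.201]
tcp_rot: [-0.0, 0.724, 0.689, 0.0]
ft_force: [0.3, -0.6, 0.8]
gripper_width: 0.0658
```

Call:
arm_command(plan=[{"x": -19,"y": -34,"z": 0,"roll": 0,"hand": -0.4},{"x": -19,"y": -34,"z": 0,"roll": 0,"hand": -0.4},{"x": -19,"y": -34,"z": 0,"roll": 0,"hand": -0.4},{"x": -19,"y": -33,"z": 0,"roll": 0,"hand": -0.4},{"x": 0,"y": 0,"z": 0,"roll": 0,"hand": -0.4}])

```text
time_s: 28.6
eef_pos: [0.4336, -0.2595, 0.2016]
tcp_rot: [0.0, 0.727, 0.687, 0.0]
ft_force: [-0.2, -0.6, 0.5]
gripper_width: 0.066
```

Call:
arm_command(plan=[{"x": 0,"y": 0,"z": 0,"roll": 0,"hand": -0.4},{"x": 0,"y": 0,"z": 0,"roll": 0,"hand": -0.4},{"x": 0,"y": 0,"z": 0,"roll": 0,"hand": -0.4}])

```text
time_s: 28.85
eef_pos: [0.4383, -0.2527, 0.201]
tcp_rot: [-0.0, 0.723, 0.69, -0.0]
ft_force: [0.1, -0.4, -0.2]
gripper_width: 0.0658
```

Run:
```python
from h import *
s=readout.sense();print(s['tcp_rot'],s['gripper_width'],s['eef_pos'],s['ft_force'])
d=grab('wrist','w14.png'); d=grab('side','s14.png')
im=cv2.imread('pics/s14.png'); cv2.imwrite('pics/s14z.png',cv2.resize(im[110:350,250:430],None,fx=2.5,fy=2.5,interpolation=cv2.INTER_CUBIC))
```

```text
[-1.00430674e-04  7.23485170e-01  6.90339915e-01 -1.26293122e-06] 0.06577618312106594 [ 0.43829739 -0.25271732  0.20095923] [ 0.11635455 -0.44549625 -0.20460121]
```

View pics/w14.png

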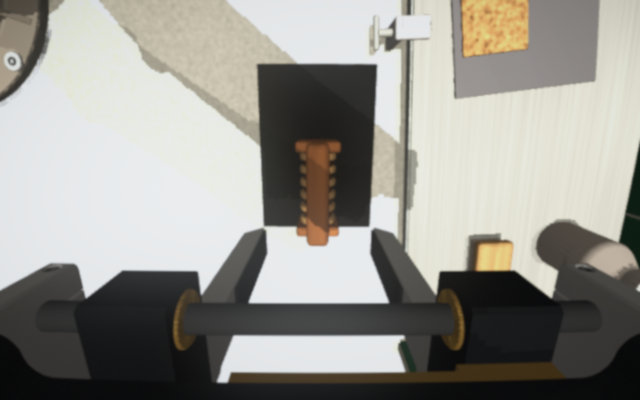

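View pics/s14z.png

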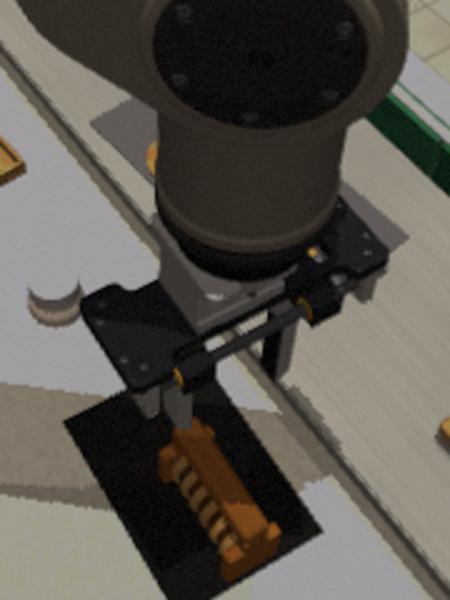

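Call:
arm_command(plan=[{"x": -1,"y": 0,"z": -35,"roll": 0,"hand": -0.4},{"x": 0,"y": 0,"z": -35,"roll": 0,"hand": -0.4},{"x": 0,"y": 0,"z": -35,"roll": 0,"hand": -0.4},{"x": 0,"y": 0,"z": -25,"roll": 0,"hand": -0.4},{"x": 0,"y": 0,"z": -8,"roll": 0,"hand": -0.4}])

```text
time_s: 29.37
eef_pos: [0.4353, -0.2522, 0.0598]
tcp_rot: [-0.002, 0.724, 0.69, -0.001]
ft_force: [-0.8, 0.7, -0.8]
gripper_width: 0.0658
```

Call:
arm_command(plan=[{"x": 0,"y": 0,"z": 0,"roll": 0,"hand": -0.4},{"x": 0,"y": 0,"z": 0,"roll": 0,"hand": -0.4},{"x": 0,"y": 0,"z": 0,"roll": 0,"hand": -0.4}])

```text
time_s: 29.62
eef_pos: [0.4377, -0.2539, 0.0645]
tcp_rot: [0.001, 0.724, 0.69, 0.0]
ft_force: [1.2, 0.5, 0.1]
gripper_width: 0.0654
```

Call:
arm_command(plan=[{"x": 0,"y": 0.5,"z": -8,"roll": 0,"hand": -0.4},{"x": 0,"y": 0,"z": -2,"roll": 0,"hand": -0.4},{"x": 0,"y": 0,"z": 0,"roll": 0,"hand": -0.4},{"x": 0,"y": 0,"z": 0,"roll": 0,"hand": 1},{"x": 0,"y": 0,"z": 0,"roll": 0,"hand": 1}])

```text
time_s: 30.03
eef_pos: [0.4368, -0.2532, 0.0533]
tcp_rot: [0.0, 0.724, 0.69, 0.0]
ft_force: [-0.8, -0.0, -0.4]
gripper_width: 0.056
```

Call:
arm_command(plan=[{"x": 0,"y": 0,"z": 0,"roll": 0,"hand": 1},{"x": 0,"y": 0,"z": 0,"roll": 0,"hand": 1},{"x": 0,"y": 0,"z": 0,"roll": 0,"hand": 1},{"x": 0,"y": 0,"z": 0,"roll": 0,"hand": 1},{"x": 0,"y": 0,"z": 0,"roll": 0,"hand": 1}])

```text
time_s: 30.45
eef_pos: [0.4367, -0.2531, 0.0531]
tcp_rot: [-0.0, 0.724, 0.69, 0.0]
ft_force: [0.4, 0.4, -1.8]
gripper_width: 0.0238
```

Call:
arm_command(plan=[{"x": 0,"y": 0,"z": 15,"roll": 0,"hand": 1},{"x": 0,"y": 0,"z": 35,"roll": 0,"hand": 1},{"x": 0,"y": 0,"z": 38,"roll": 0,"hand": 1},{"x": 0,"y": 0,"z": 38,"roll": 0,"hand": 1},{"x": 4,"y": 5,"z": 38,"roll": 0,"hand": 1}])

```text
time_s: 30.87
eef_pos: [0.4392, -0.2492, 0.2184]
tcp_rot: [-0.0, 0.725, 0.689, -0.001]
ft_force: [1.2, 1.0, -1.7]
gripper_width: 0.0241
```

Call:
arm_command(plan=[{"x": 18,"y": 20,"z": 20,"roll": 2,"hand": 1},{"x": 20,"y": 22,"z": 0,"roll": 2,"hand": 1},{"x": 20,"y": 22,"z": 0,"roll": 2,"hand": 1},{"x": 20,"y": 22,"z": 0,"roll": 1.7,"hand": 1},{"x": 20,"y": 22,"z": 0,"roll": 0,"hand": 1}])

```text
time_s: 31.28
eef_pos: [0.5394, -0.1386, 0.2371]
tcp_rot: [-0.0, 0.675, 0.738, 0.0]
ft_force: [-0.2, 0.0, -1.6]
gripper_width: 0.0239
```

Call:
arm_command(plan=[{"x": 20,"y": 22,"z": 0,"roll": 0,"hand": 1},{"x": 20,"y": 22,"z": 0,"roll": 0,"hand": 1},{"x": 20,"y": 22,"z": 0,"roll": 0,"hand": 1},{"x": 16,"y": 18,"z": 0,"roll": 0,"hand": 1},{"x": 0,"y": 0,"z": 0,"roll": 0,"hand": 1}])

```text
time_s: 31.7
eef_pos: [0.6172, -0.0511, 0.236]
tcp_rot: [-0.0, 0.674, 0.739, -0.0]
ft_force: [-0.5, 0.2, -3.2]
gripper_width: 0.0239
```

Call:
arm_command(plan=[{"x": 0,"y": 0,"z": 0,"roll": 0,"hand": 1},{"x": 0,"y": 0,"z": 0,"roll": 0,"hand": 1}])

```text
time_s: 31.87
eef_pos: [0.6141, -0.0568, 0.2368]
tcp_rot: [-0.0, 0.676, 0.737, -0.0]
ft_force: [-0.8, -1.4, -2.2]
gripper_width: 0.0239
```

Run:
```python
from h import *
s=readout.sense();print(s['tcp_rot'],s['gripper_width'],s['eef_pos'],s['ft_force'])
d=grab('wrist','w15.png')
```

```text
[-1.32513709e-04  6.76278776e-01  7.36645638e-01 -4.51363085e-04] 0.023904917788312014 [ 0.6140982  -0.05680737  0.23680216] [-0.79453025 -1.43721699 -2.18767383]
```

View pics/w15.png

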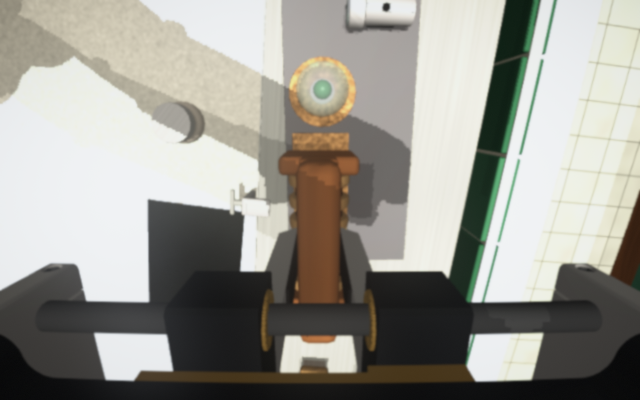

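Call:
arm_command(plan=[{"x": 2,"y": 1,"z": -35,"roll": 0,"hand": 1},{"x": 0,"y": 0,"z": -35,"roll": 0,"hand": 1},{"x": 0,"y": 0,"z": -25,"roll": 0,"hand": 1},{"x": 0,"y": 0,"z": -10,"roll": 0,"hand": 1},{"x": 0,"y": 0,"z": 0,"roll": 0,"hand": 1}])

```text
time_s: 32.33
eef_pos: [0.6152, -0.0558, 0.1306]
tcp_rot: [-0.001, 0.677, 0.736, -0.001]
ft_force: [-0.0, -0.2, -1.3]
gripper_width: 0.024
```

Call:
arm_command(plan=[{"x": 0,"y": 0,"z": 0,"roll": 0,"hand": 1},{"x": 0,"y": 0,"z": 0,"roll": 0,"hand": 1}])

```text
time_s: 32.5
eef_pos: [0.6175, -0.0557, 0.1339]
tcp_rot: [0.001, 0.676, 0.737, 0.001]
ft_force: [0.3, -0.8, -1.7]
gripper_width: 0.0238
```

Call:
arm_command(plan=[{"x": -0.5,"y": 0,"z": -12,"roll": 0,"hand": 1},{"x": 0,"y": 0,"z": -8,"roll": 0,"hand": 1},{"x": 0,"y": 0,"z": -4,"roll": 0,"hand": 1},{"x": 0,"y": 0,"z": -1,"roll": 0,"hand": 1},{"x": 0,"y": 0,"z": 0,"roll": 0,"hand": 1}])

```text
time_s: 32.92
eef_pos: [0.616, -0.0552, 0.1067]
tcp_rot: [-0.0, 0.676, 0.737, -0.0]
ft_force: [0.2, -0.1, -2.3]
gripper_width: 0.0233
```

Call:
arm_command(plan=[{"x": 0,"y": 0,"z": -1,"roll": 0,"hand": 1},{"x": 0,"y": 0,"z": 0,"roll": 0,"hand": 1},{"x": 0,"y": 0,"z": 0,"roll": 0,"hand": 1}])

```text
time_s: 33.17
eef_pos: [0.6163, -0.0552, 0.1063]
tcp_rot: [0.0, 0.676, 0.737, 0.0]
ft_force: [-0.1, 0.9, -2.3]
gripper_width: 0.0239
```

Call:
arm_command(plan=[{"x": 0,"y": 0,"z": -1,"roll": 0,"hand": 1},{"x": 0,"y": 0,"z": 0,"roll": 0,"hand": 1},{"x": 0,"y": 0,"z": 0,"roll": 0,"hand": 1}])

```text
time_s: 33.42
eef_pos: [0.6167, -0.0551, 0.1059]
tcp_rot: [0.0, 0.676, 0.737, 0.001]
ft_force: [-1.8, 1.0, 9.6]
gripper_width: 0.0239
```

Call:
arm_command(plan=[{"x": 0,"y": 0,"z": 0,"roll": 0,"hand": 0.2},{"x": 0,"y": 0,"z": 0,"roll": 0,"hand": -0.2},{"x": 0,"y": 0,"z": 0,"roll": 0,"hand": -0.3},{"x": 0,"y": 0,"z": 0,"roll": 0,"hand": -0.3},{"x": 0,"y": 0,"z": 0,"roll": 0,"hand": -0.3}])

```text
time_s: 33.83
eef_pos: [0.6162, -0.0551, 0.1051]
tcp_rot: [-0.0, 0.676, 0.737, -0.0]
ft_force: [-0.2, 1.5, 0.6]
gripper_width: 0.0539
```

Call:
arm_command(plan=[{"x": 0,"y": 0,"z": 20,"roll": 0,"hand": -0.3},{"x": 0,"y": 0,"z": 35,"roll": 0,"hand": -0.3},{"x": 0,"y": 0,"z": 40,"roll": 0,"hand": -0.5},{"x": 0,"y": 0,"z": 35,"roll": 0,"hand": -0.6},{"x": 0,"y": 0,"z": 15,"roll": 0,"hand": -0.6}])

```text
time_s: 34.25
eef_pos: [0.6174, -0.0559, 0.2545]
tcp_rot: [0.001, 0.676, 0.737, 0.002]
ft_force: [0.7, -0.5, -0.6]
gripper_width: 0.0745
```

Call:
arm_command(plan=[{"x": 0,"y": 0,"z": 0,"roll": 0,"hand": -0.6},{"x": 0,"y": 0,"z": 0,"roll": 0,"hand": -0.6},{"x": 0,"y": 0,"z": 0,"roll": 0,"hand": -0.6}])

```text
time_s: 34.5
eef_pos: [0.6157, -0.0548, 0.2491]
tcp_rot: [-0.001, 0.676, 0.737, -0.0]
ft_force: [-1.1, 0.1, 0.0]
gripper_width: 0.0752
```

Run:
```python
from h import *
s=readout.sense();print(s['tcp_rot'],s['gripper_width'],s['eef_pos'],s['ft_force'])
d=grab('wrist','w16.png')
im=cv2.imread('pics/w16.png'); cv2.imwrite('pics/w16z.png',cv2.resize(im[60:266,270:425],None,fx=2.9,fy=2.9,interpolation=cv2.INTER_CUBIC))
```

```text
[-5.06390853e-04  6.75964161e-01  7.36934251e-01 -3.24328164e-04] 0.07524869351042049 [ 0.61572909 -0.05479572  0.24906491] [-1.09765337  0.06428968  0.04290954]
```

View pics/w16z.png

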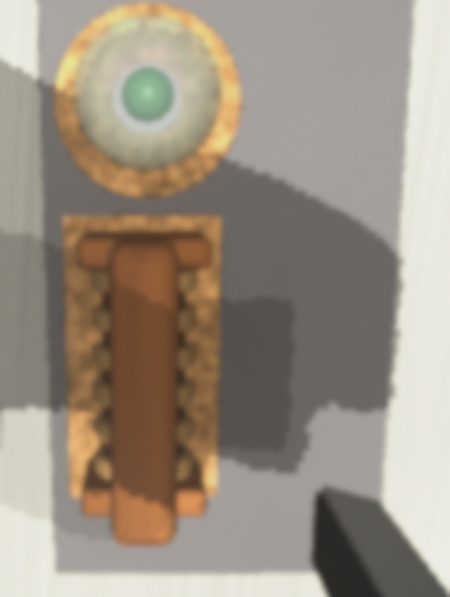

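Call:
arm_command(plan=[{"x": -15,"y": 34,"z": 10,"roll": 0,"hand": -0.6},{"x": -15,"y": 36,"z": 0,"roll": 0,"hand": -0.6},{"x": -16,"y": 36,"z": 0,"roll": 0,"hand": -0.6},{"x": -16,"y": 36,"z": 0,"roll": 0,"hand": -0.6},{"x": -16,"y": 36,"z": 0,"roll": 0,"hand": -0.6}])

```text
time_s: 34.97
eef_pos: [0.5366, 0.1241, 0.2589]
tcp_rot: [-0.0, 0.676, 0.737, -0.001]
ft_force: [-0.4, 1.0, -0.4]
gripper_width: 0.0752
```

Call:
arm_command(plan=[{"x": -16,"y": 36,"z": 0,"roll": 0,"hand": -0.6},{"x": -16,"y": 36,"z": 0,"roll": 0,"hand": -0.6},{"x": -16,"y": 36,"z": 0,"roll": 0,"hand": -0.6},{"x": -16,"y": 36,"z": 0,"roll": 0,"hand": -0.6},{"x": -16,"y": 36,"z": 0,"roll": 0,"hand": -0.6}])

```text
time_s: 35.38
eef_pos: [0.4565, 0.3043, 0.2592]
tcp_rot: [-0.0, 0.676, 0.737, -0.001]
ft_force: [1.4, 1.0, 0.1]
gripper_width: 0.075
```

Call:
arm_command(plan=[{"x": -20,"y": 35,"z": 0,"roll": 0,"hand": -0.6},{"x": -20,"y": 35,"z": 0,"roll": 0,"hand": -0.6},{"x": -15,"y": 25,"z": 0,"roll": 0,"hand": -0.6},{"x": 0,"y": 0,"z": 0,"roll": 0,"hand": -0.6},{"x": 0,"y": 0,"z": 0,"roll": 0,"hand": -0.6}])

```text
time_s: 35.8
eef_pos: [0.4018, 0.3989, 0.2588]
tcp_rot: [0.001, 0.675, 0.738, -0.001]
ft_force: [1.2, -1.6, 0.6]
gripper_width: 0.0755
```

Call:
arm_command(plan=[{"x": 0,"y": 0,"z": 0,"roll": 0,"hand": -0.6},{"x": 0,"y": 0,"z": 0,"roll": 0,"hand": -0.6}])

```text
time_s: 35.97
eef_pos: [0.4039, 0.3965, 0.2597]
tcp_rot: [0.0, 0.677, 0.736, -0.0]
ft_force: [-0.1, -0.4, -0.2]
gripper_width: 0.0753
```

Run:
```python
from h import *
np.set_printoptions(precision=4,suppress=True)
s=readout.sense();print(s['eef_pos'],abs(s['joint_vel']).max(),s['ft_force'])
d=grab('top','t17.png');grab('side','s17.png')
im=cv2.imread('pics/t17.png'); cv2.imwrite('pics/t17z.png',cv2.resize(im[115:285,160:400],None,fx=3.3,fy=3.3,interpolation=cv2.INTER_CUBIC))
im=cv2.imread('pics/s17.png'); cv2.imwrite('pics/s17z.png',cv2.resize(im[115:275,180:430],None,fx=3,fy=3,interpolation=cv2.INTER_CUBIC))
```

```text
[0.4039 0.3965 0.2597] 0.007171929681957058 [-0.0578 -0.4324 -0.1513]
```

View pics/t17z.png

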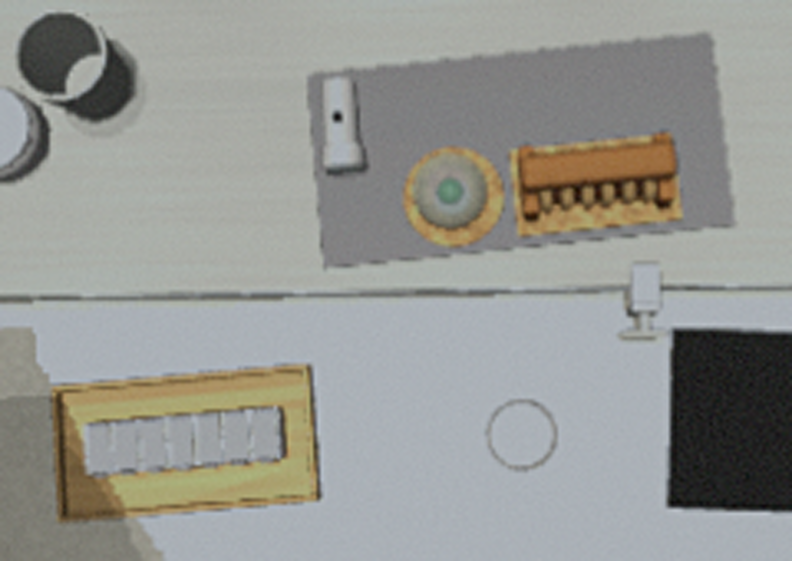

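View pics/s17z.png

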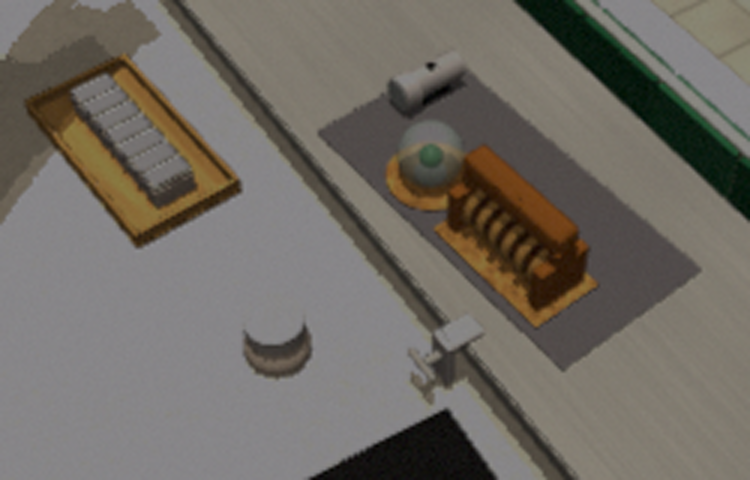

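```bash
python3 -c "
from rig import hand_in
print(hand_in())"
```

```text
the job is handed in; nothing more can be done
None
```

The job is done and handed in at about 36 s of the 138 s allowed. I moved the roller and paperweight onto the black mat, laid the organiser in the tray, then put the paperweight and roller back.

- **Organiser:** it lies lids up and lengthways, about 2 mm from the tray's middle in the wrist view. The arm's turn matched the tray's to about 1°.
- **Roller:** the arm released it within about 1 mm of where it picked it up, in line with the mat, and the last wrist view shows it centred.
- **Paperweight:** it stands upright on its coaster. The arm released it within about 1 mm of where it picked it up, which also matches the measured coaster centre.
- **Bike light and jar:** I saw no movement when comparing the first and last pictures.
- **Robot:** the gripper was open, clear of everything and at rest at hand-in.

- **Camera disagreement:** the side camera disagreed with the other two by about 3–5 mm, and my rough reading of the tray corners in it was about 12 mm off. I relied on the top and wrist views and on the arm poses at each grasp.
- **Paperweight width:** the gripper read 55 mm on the 56 mm paperweight, but it did not slip.
- **Verdict:** `hand_in()` gives none, so these checks are my own measurements.

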